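# Recharge the air line's desiccant column and close its camlock

## Robot

A 6-joint arm with a two-finger parallel gripper is mounted at the origin on a cart in front of the work surface, level with it; the furniture and walls round the work are solid. World frame = base frame: x ahead of the robot, y to its left, z up, the work surface at z = 0. Lengths are in m, angles in rad, forces in N, time in s.
With the tool pointing down it reaches from about 0.3 to 0.875 m from the base axis. Payload 6.4 kg.
Tool frame: the origin (TCP) lies midway between the tips of the shut fingers; the grasp point (between the pads) lies 19 mm behind it; z points along the fingers, y is the line along which they close (so a half turn about z gives the same grasp; the last joint's range is limited). The gripper opens to 85 mm and grips with 20 to 120 N. Pads are 22 mm wide; open, the fingers measure 114 mm over their backs; the gripper's body (76 mm by 85 mm) begins 54 mm behind the grasp point. The pads swing forward as they close: fully open they stand 13 mm farther back than shut.
Start: joints at [-1.458, 0.181, 1.607, -0, 1.354, -0.206], TCP at [0.18, -0.546, 0.231] pointing down, gripper open.
Joint ranges: [-2.99, 2.99], [-0.89, 2.07], [0.3, 2.58], [-1.14, 4.28], [0, 2.63], [-3.12, 3.12]. Speed limits (rad/s): [2.57, 2.57, 3.01, 3.14, 3.14, 3.14].

## Interface

Orientations are given as a unit quaternion [w, x, y, z].
In Python, from bench import ctrl gives the robot as it stands. The module is installed in compiled form; this text tells all that it offers.
- The arm moves only by the tool move_arm, never from a script. Its argument "plan" is one flat list of numbers, 6 for each row, row after row: the shift along the world's x, y, z in units of 50 mm (1.0 is 50 mm), then the turn, a rotation vector about the world's x, y, z in rad. A call has 1 to 10 rows; each row is the pose to reach, as a shift and turn from the pose commanded when the call began; what a row does not reach only later rows make up. A row lasts 1/8 s, in which the tool goes at most 62.5 mm and 10.7 degrees, less where a joint would pass 70% of its speed; a pose out of reach is approached as far as the arm can. A call with a gripper value outside its range is refused whole. "grip" is the finger opening in mm, from 0 to 85.4, set as the call begins (left out, the last holds). The fingers move at their own pace and stop on an object; the grip force is fixed at half the most. Time passes only in rows, so rows that repeat a pose let the fingers close. It gives the time, the measured TCP pose, the force, the opening and the grip force at its end, in the units of the state.
- ctrl.get_obs(): the state, without advancing time (a new reading comes with each control period).
- ctrl.camera(name): name is "scene" or "top" or "wrist"; returns a dict with "pixels" (480x640x3 uint8, red, green, blue), "fx", "fy", "cx", "cy" (pixels), "origin" and "attitude" of the camera in the world. Camera axes: x right, y down, z forward; pixel columns grow to the right and rows downward; lengths in m; the calibration is good to about 2 mm. The wrist camera is an equidistant fisheye: a pixel r from the principal point sees the ray r / f radians off the axis. A picture is of the moment at which its call begins. There is no depth.
- ctrl.hand_in(): hands the job in; it is judged then, once.
The state is a dict: "time_s": time; "q": joint angles; "dq": joint speeds; "joint_efforts": joint torques, N m; "eef_pos": TCP position; "eef_rot": TCP orientation; "wrist_force": force on the tool from outside, world axes, zero at the start; "torque": the same for the moment, N m; "opening": opening from 0.0 (shut) to 1.0 (fully open); "grasp_force": force on a finger pad.
Only numpy, scipy, OpenCV 4.12 (cv2) and the standard library are available. Lean on these libraries where they do the work, as an engineer would, in place of code of your own. Each camera call takes 0.05 s, during which the arm holds its last target. There are 200 camera calls.

## Task

Recharge the air dryer on the bench: tip the white desiccant balls from every cup down the open neck of the column, all of them, and stand every cup, empty, upright on the metal tray. With the charge in, push the camlock coupling fully home over the column's grooved neck and swing its two cam arms right down against the column, one after the other. Leave the spray can, the side cutters and the opened handset where they are.

Things in the scene. Friction and masses are not known exactly. Their poses are not given: they have to be found in the camera images.
- column: desiccant column of the bench's air line, fixed upright: aluminium tube 68 mm across on a 128 mm round foot, 165 mm tall, open at the top, 60 mm bore down to a floor at 14 mm. Pressure gauge at its -x side (to 62 mm from the axis, 43 to 81 mm high), brass elbow at +x (to 65 mm, 45 mm high). Origin under its centre, z up
- neck (a point): centre of the column's mouth, on its axis, 165 mm above the bench. The upper end is a grooved adaptor: below the rim a bead 76 mm across and 11 mm high, under it the groove, 65 mm across. Overhead a magnifier lamp: from its clamp at about (0.62, 0.30) its arm rises to an elbow at (0.65, 0.19), 0.37 m up, and on to the head, 0.37 m up beyond x = 0.66
- coupling: loose camlock coupling, 0.6 kg, standing mouth down: aluminium skirt 92 mm across, 44 mm high, bore 79 mm, 32 mm deep up to a rubber gasket that gives 3 mm (15 N, its weight included, press it fully). Cam arms at its +y and -y sides, +x and -x sides free. Origin at the centre of the mouth, z up. Home, the origin lies 30 to 32 mm below the neck's rim, turned any way about the column
- breather (a point): on the coupling's axis, 77 mm above its mouth: middle of the copper-coloured breather, a cylinder 40 mm across from 54 to 100 mm above the mouth, to hold the coupling by
- cam_a (a joint): cam arm on the coupling's own +y side: steel bar 18 mm wide, ends 80 mm from its pivot, which lies 48 mm out from the coupling's axis, 16 mm above its mouth, parallel to its x. Value in rad: 0 = right down along the column, 1.57 = straight out, about 2 = raised (start). Stays where left; 1 to 2 N at its end moves it, up to 5 N over the last 0.4 rad, where its cam, under the bead, draws the gasket tight
- cam_a_end (a point): outer face of the flared end of cam_a, 64 mm from the pivot along the arm and 13 mm to its outer side (moves with it): press here, from above, then inwards, to swing the arm down
- cam_b (a joint): cam arm on the coupling's own -y side: steel bar 18 mm wide, ends 80 mm from its pivot, which lies 48 mm out from the coupling's axis, 16 mm above its mouth, parallel to its x. Value in rad: 0 = right down along the column, 1.57 = straight out, about 2 = raised (start). Stays where left; 1 to 2 N at its end moves it, up to 5 N over the last 0.4 rad, where its cam, under the bead, draws the gasket tight
- cam_b_end (a point): outer face of the flared end of cam_b, 64 mm from the pivot along the arm and 13 mm to its outer side (moves with it): press here, from above, then inwards, to swing the arm down
- tray: thin metal tray, fixed, 218 x 168 mm, floor 2 mm thick, rim 11 mm high; origin at the centre of its underside, x along the long side; room for three cups in a row along x, 72 mm apart
- cup_0: plain steel cup, 68 mm tall, 52 mm across the foot, 56 mm at 36 mm height, 66 mm at the rim, walls 3 mm, about 90 g, standing upright at the start with up to three balls in it (none now and then); origin at the centre of its underside, z up through the mouth; the balls roll out once it is tipped by 80 to 100 degrees
- cup_1: plain steel cup, 68 mm tall, 52 mm across the foot, 56 mm at 36 mm height, 66 mm at the rim, walls 3 mm, about 90 g, standing upright at the start with up to three balls in it (none now and then); origin at the centre of its underside, z up through the mouth; the balls roll out once it is tipped by 80 to 100 degrees
- cup_2: plain steel cup, 68 mm tall, 52 mm across the foot, 56 mm at 36 mm height, 66 mm at the rim, walls 3 mm, about 90 g, standing upright at the start with up to three balls in it (none now and then); origin at the centre of its underside, z up through the mouth; the balls roll out once it is tipped by 80 to 100 degrees
- ball_0: white desiccant ball, 18 mm in diameter, 12 g, rough (rolls only on slopes over about 6 degrees); origin at its centre; starts in cup_0
- ball_1: white desiccant ball, 18 mm in diameter, 12 g, rough (rolls only on slopes over about 6 degrees); origin at its centre; starts in cup_0
- ball_2: white desiccant ball, 18 mm in diameter, 12 g, rough (rolls only on slopes over about 6 degrees); origin at its centre; starts in cup_0
- ball_3: white desiccant ball, 18 mm in diameter, 12 g, rough (rolls only on slopes over about 6 degrees); origin at its centre; starts in cup_1
- ball_4: white desiccant ball, 18 mm in diameter, 12 g, rough (rolls only on slopes over about 6 degrees); origin at its centre; starts in cup_1
- ball_5: white desiccant ball, 18 mm in diameter, 12 g, rough (rolls only on slopes over about 6 degrees); origin at its centre; starts in cup_1
- ball_6: white desiccant ball, 18 mm in diameter, 12 g, rough (rolls only on slopes over about 6 degrees); origin at its centre; starts in cup_2
- ball_7: white desiccant ball, 18 mm in diameter, 12 g, rough (rolls only on slopes over about 6 degrees); origin at its centre; starts in cup_2
- ball_8: white desiccant ball, 18 mm in diameter, 12 g, rough (rolls only on slopes over about 6 degrees); origin at its centre; starts in cup_2
- spray: bystander: aerosol can, 67 mm across, 184 mm tall; origin under its centre
- pliers: bystander: red side cutters lying flat, 48 x 122 x 11 mm; origin under the centre
- handset: bystander: opened handset lying flat, 104 x 47 x 8 mm; origin under the centre
Not all that is in view belongs to the job. What is shaped like the cup_1 but green is not meant.

How it is judged:
On the way, in this order (a step that is already met when the one before it is completed fails the run):
1. all the balls are inside the column (horizontal distance between each of ball_0, ball_1, ball_2, ball_3, ball_4, ball_5, ball_6, ball_7, ball_8 and column below 0.034 m and z of each of ball_0, ball_1, ball_2, ball_3, ball_4, ball_5, ball_6, ball_7, ball_8 in the frame of column below 0.15 m), for 0.2 s.
2. the coupling sits home on the neck with both arms still raised (horizontal distance between coupling and neck below 0.004 m and z of coupling in the frame of neck below -0.0285 m and angle between the z axis of coupling and the z axis of column, either way round below 0.06 rad and value of joint each of cam_a, cam_b above 0.8 rad), for 0.1 s.
3. one cam arm is right down (horizontal distance between coupling and neck below 0.004 m and z of coupling in the frame of neck below -0.0285 m and angle between the z axis of coupling and the z axis of column, either way round below 0.06 rad and value of joint any of cam_a, cam_b below 0.15 rad), for 0.1 s.
4. both cam arms are right down (horizontal distance between coupling and neck below 0.004 m and z of coupling in the frame of neck below -0.0285 m and angle between the z axis of coupling and the z axis of column, either way round below 0.06 rad and value of joint each of cam_a, cam_b below 0.15 rad), for 0.2 s.
At the end, for the whole second after the job is handed in: all balls lie inside the column; the coupling sits on the neck within 4 mm of its axis, square to it and with its mouth at least 28.5 mm below the rim; both cam arms are within 0.15 rad of right down; every cup stands upright and still inside the tray's rim, on its floor (all of step 1 and all of step 4 and x of cup_0 in the frame of tray between -0.082 and 0.082 m and y of cup_0 in the frame of tray between -0.058 and 0.058 m and z of each of cup_0, cup_1, cup_2 in the frame of tray below 0.008 m and angle between each of cup_0, cup_1, cup_2's own z axis and vertical below 0.1 rad and linear speed of each of cup_0, cup_1, cup_2 below 0.02 m/s and x of cup_1 in the frame of tray between -0.082 and 0.082 m and y of cup_1 in the frame of tray between -0.058 and 0.058 m and x of cup_2 in the frame of tray between -0.082 and 0.082 m and y of cup_2 in the frame of tray between -0.058 and 0.058 m); the robot touches nothing.
It fails at once if the spray can is pushed more than 25 mm or knocked over (distance of spray from where it was at the start of the episode above 0.025 m or angle between spray's own z axis and vertical above 0.4 rad).
It fails at once if the side cutters is pushed more than 25 mm or knocked over (distance of pliers from where it was at the start of the episode above 0.025 m or angle between pliers's own z axis and vertical above 0.4 rad).
It fails at once if the opened handset is pushed more than 25 mm or knocked over (distance of handset from where it was at the start of the episode above 0.025 m or angle between handset's own z axis and vertical above 0.4 rad).
Of ball_0, ball_1, ball_2, ball_3, ball_4, ball_5, ball_6, ball_7, ball_8 only 4 to 9 are there at a start; the rules pass over those that are not, and their reading is None.
At some moment in a run one of coupling may be knocked a few centimetres aside while the robot is not near it.
It also fails if it takes over 210 s, if anything falls off the work surface, if the arm or the gripper's body presses on something with over 40 N, if the wrist force passes 120 N, or if a joint passes its speed limit or range.

## Working session

There is one attempt and no reset: what is moved stays moved. The work goes in short steps, Python scripts to look and compute and a tool call to move; the robot and the scene stay as the last step left them, time stands still between calls to the robot, and variables do not carry over. Pictures are saved under pics/ and viewed, at most 14 in all, crops included, and the job is handed in when it is done.

Besides the shell and the picture viewer there is one more tool, called after "Emit:" by a JSON object that holds its "name" and its "arguments". move_arm: Moves the arm, as the interface text tells. Its arguments: {"type":"object","properties":{"plan":{"type":"array"},"grip":{"type":"number"}},"required":["plan"]}

```bash
mkdir -p pics; cat > h.py <<'E'
import numpy as np, cv2, json
from scipy.spatial.transform import Rotation as R
from bench import ctrl
def shot(n,f):
    c=ctrl.camera(n); cv2.imwrite(f'pics/{f}.png',c['pixels'][:,:,::-1])
    d={k:(np.array(v).tolist() if k!='pixels' else None) for k,v in c.items() if k!='pixels'}
    json.dump(d,open(f'pics/{f}.json','w')); return d
def rot(a):
    a=np.array(a,float)
    return a if a.shape==(3,3) else R.from_quat(np.r_[a[1:],a[0]]).as_matrix()
def ray(f,u,v):
    d=json.load(open(f'pics/{f}.json')); x=(u-d['cx'])/d['fx']; y=(v-d['cy'])/d['fy']
    if f.startswith('w'):
        r=np.hypot(x,y); s=np.sin(r)/max(r,1e-9); k=np.array([x*s,y*s,np.cos(r)])
    else: k=np.array([x,y,1.])
    return np.array(d['origin']),rot(d['attitude'])@k
def at(f,u,v,z):
    o,k=ray(f,u,v); return np.round(o+k*(z-o[2])/k[2],4)
def proj(f,p):
    d=json.load(open(f'pics/{f}.json')); k=rot(d['attitude']).T@(np.array(p)-d['origin'])
    if f.startswith('w'):
        r=np.arctan2(np.hypot(k[0],k[1]),k[2]); h=np.hypot(k[0],k[1]); x,y=k[0]/h*r,k[1]/h*r
    else: x,y=k[0]/k[2],k[1]/k[2]
    return round(x*d['fx']+d['cx'],1),round(y*d['fy']+d['cy'],1)
def crop(f,u,v,w,h,s,out):
    i=cv2.imread(f'pics/{f}.png')[v:v+h,u:u+w]; cv2.imwrite(f'pics/{out}.png',cv2.resize(i,None,fx=s,fy=s,interpolation=cv2.INTER_CUBIC))
def st():
    o=ctrl.get_obs(); print({k:np.round(o[k],4).tolist() for k in ('time_s','q','eef_pos','eef_rot','wrist_force','opening','grasp_force')})
E
python3 - <<'E'
from h import *
print(shot('scene','s0'));print(shot('top','t0'));st()
E
```

```text
{'fx': 593.9610775492052, 'fy': 593.9610775492052, 'cx': 310.4303109907659, 'cy': 237.13796356651557, 'origin': [-0.013918620073366644, -1.0737558048927445, 0.9082247077675962], 'attitude': [-0.4360835985213801, 0.863304330735243, -0.22427572892852482, 0.11931942443708307]}
{'fx': 511.07280374276047, 'fy': 511.07280374276047, 'cx': 319.22222961834524, 'cy': 237.43793155521394, 'origin': [0.33960574476573224, -0.14119301706149204, 1.3192289280171616], 'attitude': [0.042555290275029536, -0.6960443376545815, 0.7145894681962075, -0.05543662355937674]}
{'time_s': 0.1, 'q': [-1.4583, 0.1815, 1.6079, 0.0, 1.3538, -0.2063], 'eef_pos': [0.1802, -0.5455, 0.2305], 'eef_rot': [-0.0008, 0.9873, 0.1587, 0.0], 'wrist_force': [1.1893, -0.5386, -0.037], 'opening': 1.0029, 'grasp_force': 0.0}
```

View pics/s0.png

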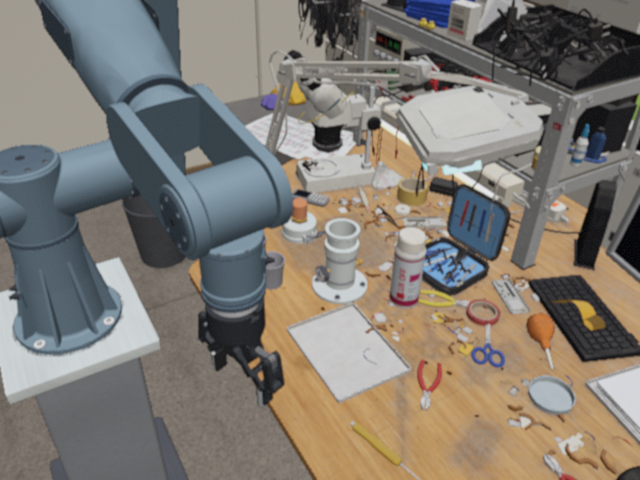

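View pics/t0.png

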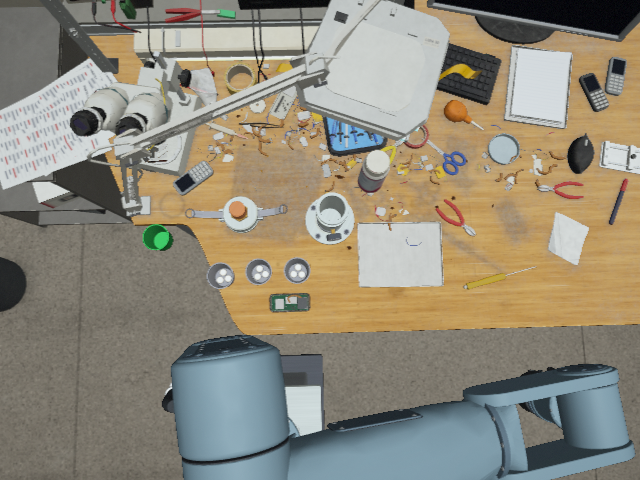

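The top view shows steel cups at (222,276), (259,272) and (297,271). The green lookalike at (157,238) is not meant. The column mouth is at (331,213), the coupling at (240,212) with its arms along the image's horizontal, the tray at (400,255), the spray can at (375,170), the pliers at (455,217) and the handset at (290,302). I'll enlarge to confirm.

```bash
python3 - <<'E'
from h import *
crop('t0',140,180,320,150,2.5,'t0c')
for n,u,v,z in [('c0',222,276,.068),('c1',259,272,.068),('c2',297,271,.068),('green',157,238,.068),('neck',331,213,.165),('foot',331,224,.0),('breather',239,210,.1),('armL',190,213,.08),('armR',284,209,.08),('handset',290,302,.008)]+[('tray',u,v,.011) for u,v in [(360,222),(441,223),(442,286),(358,286)]]:
    print(n,at('t0',u,v,z))
E
```

```text
c0 [0.425  0.0732 0.068 ]
c1 [ 0.4324 -0.0169  0.068 ]
c2 [ 0.4324 -0.1098  0.068 ]
green [0.5226 0.2324 0.068 ]
neck [ 0.5564 -0.1931  0.165 ]
foot [ 0.5582 -0.1996  0.    ]
breather [0.5814 0.0265 0.1   ]
armL [0.5808 0.1493 0.08  ]
armR [ 0.5852 -0.0813  0.08  ]
handset [ 0.3584 -0.0888  0.008 ]
tray [ 0.5598 -0.2747  0.011 ]
tray [ 0.5519 -0.4859  0.011 ]
tray [ 0.3885 -0.4786  0.011 ]
tray [ 0.3942 -0.2632  0.011 ]
```

View pics/t0c.png

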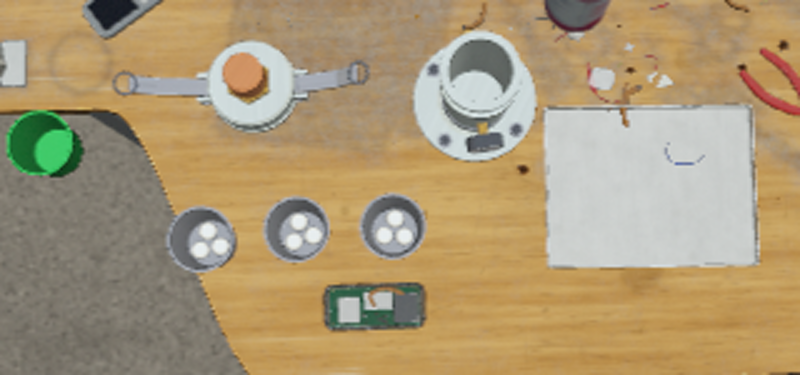

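Emit:
{"name": "move_arm", "arguments": {"plan": [1, 1.7, 0, 0, 0, 0.25, 2, 3.4, 0, 0, 0, 0.5, 3, 5.2, 0, 0, 0, 0.75, 4, 7, 0, 0, 0, 1.0, 5, 8.7, 0, 0, 0, 1.25, 5, 8.7, 0, 0, 0, 1.25, 5, 8.7, 0, 0, 0, 1.25, 5, 8.7, 0, 0, 0, 1.25, 5, 8.7, 0, 0, 0, 1.25, 5, 8.7, 0, 0, 0, 1.25], "grip": 85}}

```text
time_s: 1.35
eef_pos: [0.43, -0.1108, 0.231]
eef_rot: [-0.0, 0.707, 0.707, -0.0]
wrist_force: [-0.2, -0.6, 0.4]
opening: 0.991
grasp_force: 0.0
```

```bash
python3 - <<'E'
from h import *
st();print(shot('wrist','w1'))
for p in [(.425,.0732,.068),(.4324,-.0169,.068),(.4324,-.1098,.068),(.5564,-.1931,.165)]: print(proj('w1',p))
E
```

```text
{'time_s': 1.35, 'q': [-0.5203, -0.1234, 1.9197, -0.0006, 1.3459, -0.5197], 'eef_pos': [0.43, -0.1108, 0.231], 'eef_rot': [-0.0002, 0.7073, 0.7069, -0.0003], 'wrist_force': [-0.2227, -0.6301, 0.431], 'opening': 0.9912, 'grasp_force': 0.0}
{'fx': 371.64829954431775, 'fy': 371.64829954431775, 'cx': 317.82791305273497, 'cy': 233.8313753994049, 'origin': [0.43055067953926834, -0.040643941058812666, 0.37302528978960164], 'attitude': [0.1406198093436927, 0.990063435973721, -0.0002625775607074606, -0.00062691393167415]}
(np.float64(311.4), np.float64(-3.8))
(np.float64(320.5), np.float64(100.1))
(np.float64(320.5), np.float64(211.8))
(np.float64(490.4), np.float64(354.8))
```

View pics/w1.png

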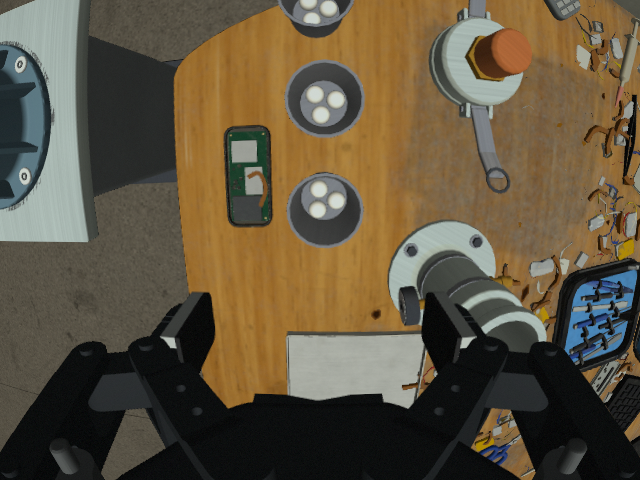

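The wrist view shows cup_2's rim centred at (325,210) and cup_1's at (324,98), which matches the top view to about 4 mm in x. Each holds 3 balls. I'll grasp cup_2 with the tool tilted 0.7 rad, body on the −y side.

Emit:
{"name": "move_arm", "arguments": {"plan": [0.1, -0.3, -0.5, 0.18, 0, 0, 0.1, -0.6, -1, 0.36, 0, 0, 0.12, -0.8, -1.6, 0.54, 0, 0, 0.12, -0.8, -2.2, 0.7, 0, 0, 0.12, -0.8, -2.7, 0.7, 0, 0, 0.12, -0.4, -3.2, 0.7, 0, 0, 0.12, 0, -3.7, 0.7, 0, 0, 0.12, 0.36, -4.13, 0.7, 0, 0, 0.12, 0.36, -4.13, 0.7, 0, 0, 0.12, 0.36, -4.13, 0.7, 0, 0], "grip": 85}}

```text
time_s: 2.65
eef_pos: [0.4365, -0.095, 0.0254]
eef_rot: [-0.242, 0.666, 0.663, 0.242]
wrist_force: [-0.8, -0.5, 0.7]
opening: 0.997
grasp_force: 0.0
```

Emit:
{"name": "move_arm", "arguments": {"plan": [0, 0, 0, 0, 0, 0, 0, 0, 0, 0, 0, 0, 0, 0, 0, 0, 0, 0, 0, 0, 0, 0, 0, 0, 0, 0, 0, 0, 0, 0, 0, 0, 0, 0, 0, 0, 0, 0, 0.1, 0, 0, 0, 0, 0, 0.3, 0, 0, 0, 0, 0, 0.6, 0, 0, 0, 0, 0, 1, 0, 0, 0], "grip": 30}}

```text
time_s: 3.9
eef_pos: [0.4361, -0.0929, 0.0758]
eef_rot: [-0.243, 0.665, 0.664, 0.242]
wrist_force: [0.4, -0.2, -0.8]
opening: 0.711
grasp_force: 63.1
```

```bash
python3 - <<'E'
from h import *
st();shot('top','t1');shot('scene','s1')
a=cv2.imread('pics/t1.png')[150:330,200:440]; b=cv2.imread('pics/s1.png')[180:330,240:440]
b=cv2.resize(b,(480,360),interpolation=2);a=cv2.resize(a,(480,360),interpolation=2)
cv2.imwrite('pics/v1.png',cv2.resize(np.hstack([a,b]),(800,300)))
for p in [(441,271,.005)]: print(at('w1',*p))
print(proj('s0',(.5564,-.1931,.165)),proj('t0',(.5564,-.1931,.165)),at('t0',375,160,.184))
E
```

```text
{'time_s': 3.9, 'q': [-0.8246, 0.4111, 1.8555, 0.4564, 1.4436, -1.0157], 'eef_pos': [0.4361, -0.0929, 0.0758], 'eef_rot': [-0.2429, 0.6649, 0.6636, 0.2422], 'wrist_force': [0.4013, -0.1511, -0.7861], 'opening': 0.7106, 'grasp_force': 63.1062}
[ 0.5664 -0.1902  0.005 ]
(np.float64(336.5), np.float64(228.2)) (np.float64(331.0), np.float64(213.0)) [ 0.674  -0.2971  0.184 ]
```

View pics/v1.png

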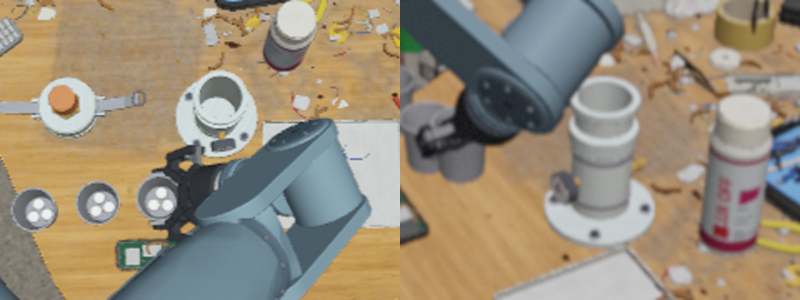

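```bash
python3 - <<'E'
from h import *
print('top',at('t0',332,208.2,.165),'scene',at('s0',342.5,228.5,.165))
a=cv2.imread('pics/t0.png')[180:250,290:375]; b=cv2.imread('pics/s0.png')[205:310,300:380]
cv2.imwrite('pics/v2.png',np.hstack([cv2.resize(a,(486,400),interpolation=2),cv2.resize(b,(305,400),interpolation=2)]))
E
```

```text
top [ 0.5676 -0.1957  0.165 ] scene [ 0.5674 -0.2002  0.165 ]
```

View pics/v2.png

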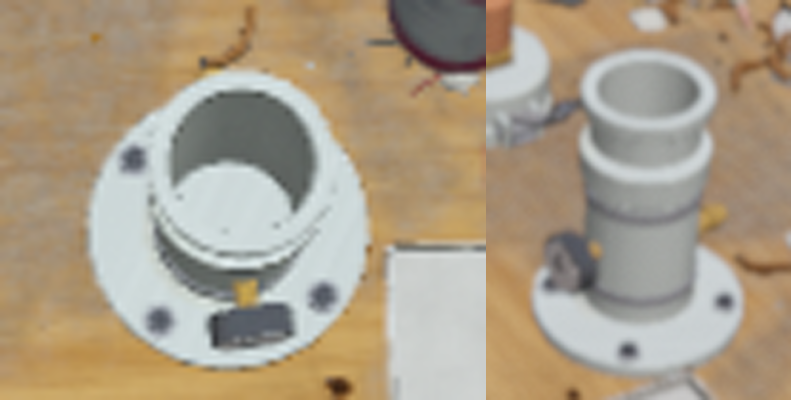

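The column rim centre is (332.3,208.4) in the top view and (342.6,228.4) in the scene view; both give an axis at (0.5675,−0.198). Next I carry cup_2 beside the neck and tip it towards +y.

Emit:
{"name": "move_arm", "arguments": {"plan": [0, 0, 0.5, 0, 0, 0, 0.1, -0.1, 1.2, 0, 0, 0, 0.4, -0.4, 2, 0, 0, 0, 0.8, -0.9, 2.8, 0, 0, 0, 1.3, -1.5, 3.5, 0, 0, 0, 1.8, -2.1, 3.7, 0, 0, 0, 2.2, -2.6, 3.7, 0, 0, 0, 2.5, -3, 3.7, 0, 0, 0, 2.63, -3.2, 3.7, 0, 0, 0, 2.63, -3.2, 3.7, 0, 0, 0]}}

```text
time_s: 5.25
eef_pos: [0.5676, -0.2531, 0.2591]
eef_rot: [-0.243, 0.665, 0.663, 0.242]
wrist_force: [0.1, 0.3, -1.6]
opening: 0.711
grasp_force: 63.3
```

Emit:
{"name": "move_arm", "arguments": {"plan": [0, 0, 0, -0.1, 0, 0, 0, 0, -0.1, -0.25, 0, 0, 0, 0, -0.3, -0.4, 0, 0, 0, 0, -0.5, -0.55, 0, 0, 0, 0, -0.7, -0.7, 0, 0, 0, 0, -0.9, -0.85, 0, 0, 0, 0, -0.95, -0.98, 0, 0, 0, 0, -0.95, -1.1, 0, 0, 0, 0, -0.95, -1.15, 0, 0, 0, 0, -0.95, -1.15, 0, 0]}}

```text
time_s: 6.5
eef_pos: [0.5668, -0.251, 0.2116]
eef_rot: [0.157, 0.689, 0.69, -0.157]
wrist_force: [0.1, 0.2, -1.0]
opening: 0.716
grasp_force: 63.7
```

```bash
python3 - <<'E'
from h import *
st();shot('wrist','w2')
E
```

```text
{'time_s': 6.5, 'q': [-0.4015, 0.2375, 1.6475, -0.4605, 1.1162, -0.2261], 'eef_pos': [0.5668, -0.251, 0.2116], 'eef_rot': [0.1569, 0.6893, 0.6895, -0.1575], 'wrist_force': [0.0555, 0.2283, -0.9734], 'opening': 0.7162, 'grasp_force': 63.6668}
```

View pics/w2.png

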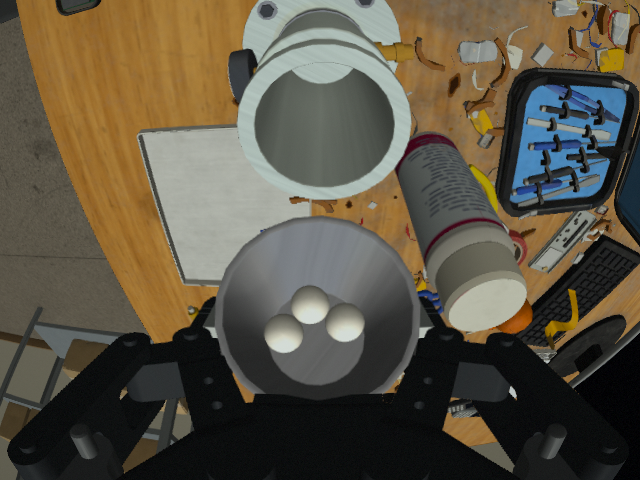

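The picture shows the cup mouth centred at column 318 with its lower lip at row 217. The neck rim spans columns 238–410, rows 42–200. I'll check that against the estimate.

```bash
python3 - <<'E'
from h import *
c=np.array([.5675,-.198,.165])
print([proj('w2',c+.038*np.array(d)) for d in [(0,0,0),(1,0,0),(-1,0,0),(0,1,0),(0,-1,0)]])
for dx,dy in [(0,0)]: print([proj('w2',(.5668,-.251+.046,.2116+.000))])
# fit centre from outer rim pts read
pts=[(410,115),(238,115),(325,200),(252,165),(398,162)]
from scipy.optimize import least_squares
P=np.array([at('w2',u,v,.165) for u,v in pts]);print(P)
r=least_squares(lambda p:np.hypot(P[:,0]-p[0],P[:,1]-p[1])-.038,[.5675,-.198]);print(r.x,r.fun)
E
```

```text
[(np.float64(318.9), np.float64(134.7)), (np.float64(406.0), np.float64(136.6)), (np.float64(231.6), np.float64(136.4)), (np.float64(319.0), np.float64(48.5)), (np.float64(318.7), np.float64(204.9))]
[(np.float64(316.9), np.float64(215.8))]
[[ 0.606  -0.1875  0.165 ]
 [ 0.5335 -0.1879  0.165 ]
 [ 0.5705 -0.233   0.165 ]
 [ 0.5371 -0.213   0.165 ]
 [ 0.6034 -0.2111  0.165 ]]
[ 0.56977148 -0.19483338] [-0.00103672 -0.0010718   0.00017357 -0.0006175  -0.00064387]
```

Emit:
{"name": "move_arm", "arguments": {"plan": [0.06, 0.08, 0, -0.1, 0, 0, 0.06, 0.08, 0, -0.2, 0, 0, 0.06, 0.08, 0, -0.27, 0, 0, 0.06, 0.08, 0, -0.34, 0, 0, 0.06, 0.08, 0, -0.41, 0, 0, 0.06, 0.08, 0, -0.48, 0, 0, 0.06, 0.08, 0, -0.54, 0, 0, 0.06, 0.08, 0, -0.6, 0, 0, 0.06, 0.08, 0, -0.6, 0, 0, 0.06, 0.08, 0, -0.6, 0, 0]}}

```text
time_s: 7.8
eef_pos: [0.574, -0.2431, 0.2184]
eef_rot: [0.341, 0.62, 0.614, -0.349]
wrist_force: [0.9, -0.2, -0.6]
opening: 0.714
grasp_force: 63.5
```

Emit:
{"name": "move_arm", "arguments": {"plan": [0, 0, 0, -0.05, 0, 0, 0, 0, 0, -0.1, 0, 0, 0, 0, 0, -0.1, 0, 0, 0, 0, 0, -0.1, 0, 0, 0, 0, 0, -0.1, 0, 0, 0, 0, 0, -0.1, 0, 0, 0, 0, 0, -0.1, 0, 0, 0, 0, 0, -0.1, 0, 0]}}

```text
time_s: 8.8
eef_pos: [0.5805, -0.2261, 0.2287]
eef_rot: [0.343, 0.62, 0.601, -0.37]
wrist_force: [0.2, -0.7, -1.4]
opening: 0.715
grasp_force: 63.5
```

```bash
python3 - <<'E'
from h import *
st();shot('wrist','w3')
E
```

```text
{'time_s': 8.8, 'q': [-0.1126, 0.4232, 1.6619, -1.1374, 1.2803, 0.4123], 'eef_pos': [0.5805, -0.2261, 0.2287], 'eef_rot': [0.3429, 0.6201, 0.6009, -0.3699], 'wrist_force': [0.2321, -0.6603, -1.3941], 'opening': 0.7151, 'grasp_force': 63.4906}
```

View pics/w3.png

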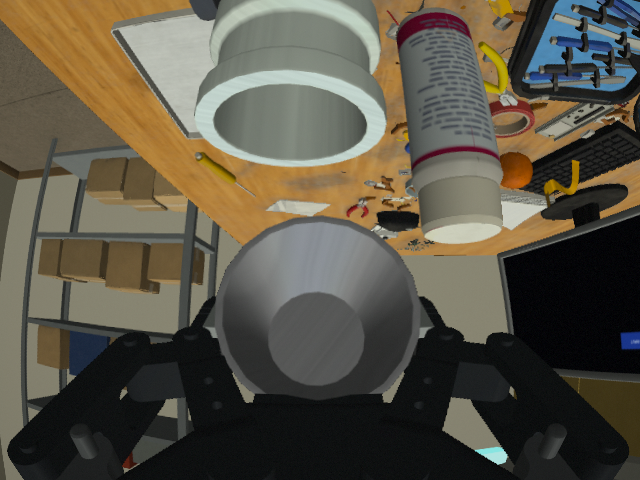

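The cup is empty; joint 4 was at its limit. I'll turn the cup back upright, then check in the top view where the balls went.

Emit:
{"name": "move_arm", "arguments": {"plan": [0, -0.2, 0.3, 0.1, 0, 0, 0, -0.4, 0.6, 0.27, 0, 0, 0, -0.6, 1, 0.44, 0, 0, 0, -0.8, 1.2, 0.61, 0, 0, 0, -1, 1.2, 0.78, 0, 0, 0, -1.2, 1.2, 0.95, 0, 0, 0, -1.4, 1.2, 1.12, 0, 0, 0, -1.6, 1.2, 1.29, 0, 0, 0, -1.8, 1.2, 1.46, 0, 0, 0, -2, 1.2, 1.63, 0, 0]}}

```text
time_s: 10.1
eef_pos: [0.5804, -0.3271, 0.2896]
eef_rot: [-0.217, 0.674, 0.681, 0.185]
wrist_force: [0.2, 0.4, -1.1]
opening: 0.717
grasp_force: 63.2
```

```bash
python3 - <<'E'
from h import *
st();shot('top','t2')
o=ctrl.get_obs();r=rot(o['eef_rot']);print(r.round(3))
crop('t2',280,160,200,150,4,'t2c')
E
```

```text
{'time_s': 10.1, 'q': [-0.8518, 0.6323, 0.9868, 0.3618, 1.9814, -0.7941], 'eef_pos': [0.5804, -0.3271, 0.2896], 'eef_rot': [-0.2169, 0.6743, 0.6811, 0.1853], 'wrist_force': [0.1667, 0.4221, -1.1205], 'opening': 0.7168, 'grasp_force': 63.2279}
[[ 0.011  0.999 -0.048]
 [ 0.832  0.017  0.555]
 [ 0.555 -0.046 -0.831]]
```

View pics/t2c.png

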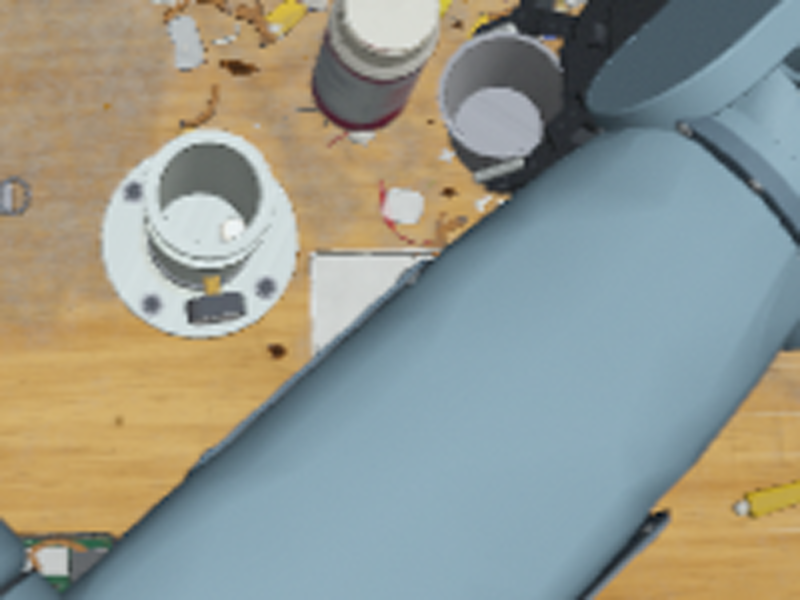

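The top crop shows one ball on the column floor at (233,230), with the rest hidden by the near wall, and none loose on the bench. Next I set cup_2 down on the tray's +y slot.

```bash
cat >> h.py <<'E'
def go(p,q=None):
    o=ctrl.get_obs(); s=(np.array(p)-o['eef_pos'])/.05
    t=np.zeros(3) if q is None else R.from_matrix(rot(q)@rot(o['eef_rot']).T).as_rotvec()
    print('shift',s.round(2),'turn',t.round(3))
G=[-.243,.665,.664,.242]
E
python3 - <<'E'
from h import *
go((.476,-.288,.12),G); go((.476,-.288,.028),G)
E
```

```text
shift [-2.04  0.85 -3.28] turn [ 0.111 -0.043 -0.021]
shift [-2.04  0.85 -5.12] turn [ 0.111 -0.043 -0.021]
```

Emit:
{"name": "move_arm", "arguments": {"plan": [-0.6, 0.25, 0, 0.11, -0.04, -0.02, -1.2, 0.5, -0.3, 0.11, -0.04, -0.02, -1.8, 0.75, -0.9, 0.11, -0.04, -0.02, -2.04, 0.85, -1.7, 0.11, -0.04, -0.02, -2.04, 0.85, -2.5, 0.11, -0.04, -0.02, -2.04, 0.85, -3.3, 0.11, -0.04, -0.02, -2.04, 0.85, -3.3, 0.11, -0.04, -0.02, -2.04, 0.85, -3.3, 0.11, -0.04, -0.02]}}

```text
time_s: 11.15
eef_pos: [0.479, -0.2841, 0.1251]
eef_rot: [-0.237, 0.665, 0.668, 0.236]
wrist_force: [-0.5, 0.2, -1.0]
opening: 0.715
grasp_force: 63.4
```

```bash
python3 - <<'E'
from h import *
st();shot('wrist','w4');shot('scene','s4')
go((.476,-.288,.028),G)
a=cv2.resize(cv2.imread('pics/w4.png'),(480,360)); b=cv2.resize(cv2.imread('pics/s4.png')[200:400,230:430],(320,320),interpolation=2)
c=np.zeros((360,800,3),np.uint8); c[:,:480]=a; c[:320,480:]=b; cv2.imwrite('pics/v4.png',c)
E
```

```text
{'time_s': 11.15, 'q': [-0.9645, 0.5992, 1.4258, 0.3685, 1.6969, -1.0327], 'eef_pos': [0.479, -0.2841, 0.1251], 'eef_rot': [-0.2367, 0.6649, 0.668, 0.2362], 'wrist_force': [-0.5243, 0.2201, -1.0292], 'opening': 0.7154, 'grasp_force': 63.4448}
shift [-0.07 -0.07 -1.95] turn [ 0.02   0.004 -0.005]
```

View pics/v4.png

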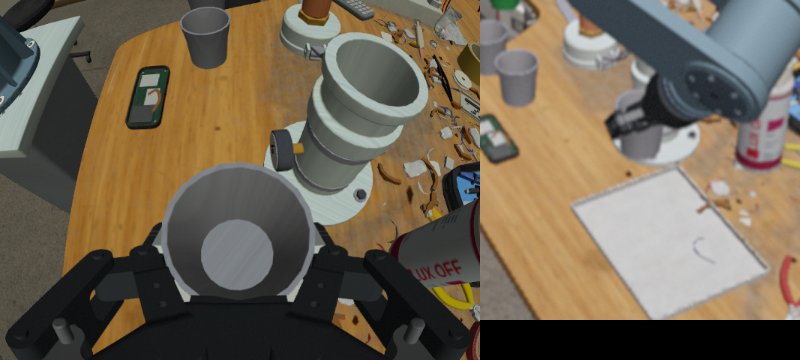

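The cup is empty, the tray is clear and there are no stray balls. I cross-check the tray corners from the scene view, (287.5,328), (355,304), (410,367) and (338,400), then lower.

```bash
python3 - <<'E'
from h import *
P=np.array([at('s0',*p,.011) for p in [(287.5,328),(355,304.4),(410,367.5),(338,399)]]);print(P,P.mean(0))
E
```

```text
[[ 0.3935 -0.2719  0.011 ]
 [ 0.5585 -0.2791  0.011 ]
 [ 0.5544 -0.4848  0.011 ]
 [ 0.39   -0.4813  0.011 ]] [ 0.4741   -0.379275  0.011   ]
```

Emit:
{"name": "move_arm", "arguments": {"plan": [-0.07, -0.07, -0.6, 0.02, 0, 0, -0.07, -0.07, -1.1, 0.02, 0, 0, -0.07, -0.07, -1.5, 0.02, 0, 0, -0.07, -0.07, -1.75, 0.02, 0, 0, -0.07, -0.07, -1.85, 0.02, 0, 0, -0.07, -0.07, -1.92, 0.02, 0, 0, -0.07, -0.07, -1.92, 0.02, 0, 0, -0.07, -0.07, -1.92, 0.02, 0, 0]}}

```text
time_s: 12.25
eef_pos: [0.4754, -0.2874, 0.0283]
eef_rot: [-0.243, 0.663, 0.665, 0.243]
wrist_force: [-0.1, -0.5, 0.6]
opening: 0.714
grasp_force: 63.3
```

Emit:
{"name": "move_arm", "arguments": {"plan": [0, 0, -0.02, 0, 0, 0, 0, 0, -0.02, 0, 0, 0, 0, 0, -0.02, 0, 0, 0, 0, -0.2, 0.24, 0, 0, 0, 0, -0.6, 0.7, 0, 0, 0, 0, -1.2, 1.5, 0, 0, 0, 0, -1.7, 2.2, 0, 0, 0, 0, -1.7, 3.2, 0, 0, 0, -0.2, -1.5, 4, 0.1, 0, 0, -0.4, -1.2, 4, 0.21, 0, 0], "grip": 85}}

```text
time_s: 13.5
eef_pos: [0.4558, -0.3495, 0.2335]
eef_rot: [-0.308, 0.633, 0.638, 0.311]
wrist_force: [0.1, -0.1, -1.5]
opening: 0.995
grasp_force: 0.0
```

```bash
python3 - <<'E'
from h import *
st();shot('top','t5');o=ctrl.get_obs()
q=(R.from_rotvec([.91,0,0])*R.from_quat([.7071,.7071,0,0])).as_quat();q=np.r_[q[3],q[:3]];print(q.round(3))
go((.4355,-.0675,.2),q);go((.4355,-.0675,.082),q);go((.4355,.0035,.027),q)
a=cv2.imread('pics/t5.png')[180:330,200:450]
cv2.imwrite('pics/t5c.png',cv2.resize(a,None,fx=3.2,fy=3.2,interpolation=2))
E
```

```text
{'time_s': 13.5, 'q': [-1.0789, 0.6761, 1.1766, 0.4434, 2.0888, -1.0284], 'eef_pos': [0.4558, -0.3495, 0.2335], 'eef_rot': [-0.3084, 0.6333, 0.6379, 0.3112], 'wrist_force': [0.1378, -0.1112, -1.4558], 'opening': 0.9947, 'grasp_force': 0.0}
[-0.311  0.635  0.635  0.311]
shift [-0.36  5.6  -0.58] turn [-0.009  0.001 -0.003]
shift [-0.36  5.6  -2.94] turn [-0.009  0.001 -0.003]
shift [-0.36  7.02 -4.04] turn [-0.009  0.001 -0.003]
```

View pics/t5c.png

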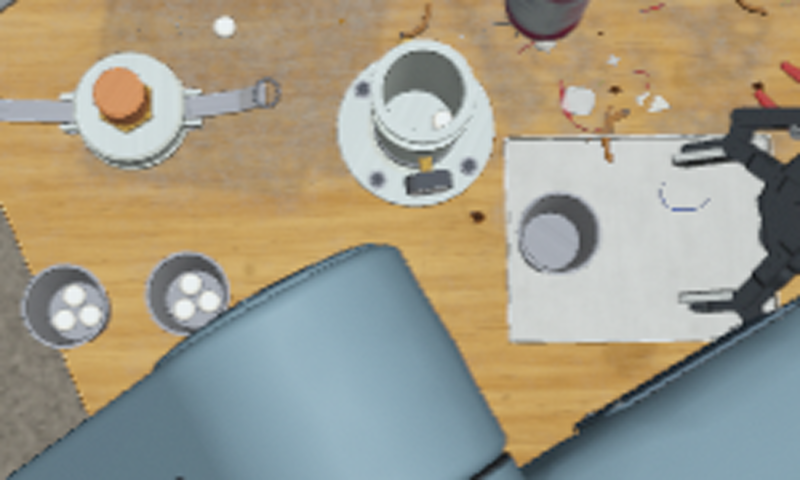

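Cup_2 stands on the tray, but one ball overshot: it lies on the bench at crop (224,26), which is t5 pixel (270,188). I'll fetch it after the pours. The overshoot came from the arm drifting at its joint limit, so cup_1 gets a flatter grasp to stay clear of it.

Emit:
{"name": "move_arm", "arguments": {"plan": [-0.2, 0.9, -0.1, 0, 0, 0, -0.36, 1.9, -0.2, 0, 0, 0, -0.36, 3, -0.4, 0, 0, 0, -0.36, 4.1, -0.6, 0, 0, 0, -0.36, 5, -1.2, 0, 0, 0, -0.36, 5.6, -2.2, 0, 0, 0, -0.36, 5.6, -2.94, 0, 0, 0, -0.36, 6.3, -3.5, 0, 0, 0, -0.36, 7.0, -4.04, 0, 0, 0, -0.36, 7.0, -4.04, 0, 0, 0]}}

```text
time_s: 14.8
eef_pos: [0.4352, 0.0055, 0.0247]
eef_rot: [-0.314, 0.633, 0.636, 0.311]
wrist_force: [-0.1, 0.4, 0.7]
opening: 0.996
grasp_force: 0.0
```

Emit:
{"name": "move_arm", "arguments": {"plan": [0, 0, 0, 0, 0, 0, 0, 0, 0, 0, 0, 0, 0, 0, 0, 0, 0, 0, 0, 0, 0, 0, 0, 0, 0, 0, 0, 0, 0, 0, 0, 0, 0, 0, 0, 0, 0, 0, 0.2, 0, 0, 0, 0, 0, 0.8, 0, 0, 0, 0, 0, 1.7, 0, 0, 0, 0, 0, 2.6, 0, 0, 0], "grip": 30}}

```text
time_s: 16.05
eef_pos: [0.4372, 0.0023, 0.1576]
eef_rot: [-0.311, 0.634, 0.636, 0.311]
wrist_force: [0.7, -0.8, -1.4]
opening: 0.683
grasp_force: 63.1
```

```bash
python3 - <<'E'
from h import *
st();q=[-.311,.635,.635,.311]
go((.5698,-.256,.25),q);go((.5698,-.256,.2),q);
print(at('t5',270,188,.009))
E
```

```text
{'time_s': 16.05, 'q': [-0.7546, 0.3042, 1.9142, 0.614, 1.6342, -0.9526], 'eef_pos': [0.4372, 0.0023, 0.1576], 'eef_rot': [-0.3113, 0.6336, 0.6361, 0.3113], 'wrist_force': [0.6758, -0.759, -1.3903], 'opening': 0.6828, 'grasp_force': 63.0642}
shift [ 2.65 -5.17  1.85] turn [-0.001  0.002 -0.003]
shift [ 2.65 -5.17  0.85] turn [-0.001  0.002 -0.003]
[ 0.6562 -0.0423  0.009 ]
```

Emit:
{"name": "move_arm", "arguments": {"plan": [0, 0, 0.8, 0, 0, 0, 0.1, -0.2, 1.7, 0, 0, 0, 0.4, -0.7, 2.2, 0, 0, 0, 0.8, -1.5, 2.3, 0, 0, 0, 1.2, -2.4, 2.3, 0, 0, 0, 1.7, -3.3, 2.3, 0, 0, 0, 2.2, -4.2, 2.2, 0, 0, 0, 2.5, -4.8, 2, 0, 0, 0, 2.65, -5.17, 1.9, 0, 0, 0, 2.65, -5.17, 1.85, 0, 0, 0]}}

```text
time_s: 17.3
eef_pos: [0.5694, -0.257, 0.248]
eef_rot: [-0.312, 0.634, 0.636, 0.311]
wrist_force: [0.2, -0.6, -1.1]
opening: 0.685
grasp_force: 63.2
```

Emit:
{"name": "move_arm", "arguments": {"plan": [0, 0, 0, -0.1, 0, 0, 0, 0, -0.1, -0.25, 0, 0, 0, 0, -0.3, -0.4, 0, 0, 0, 0, -0.5, -0.55, 0, 0, 0, 0, -0.7, -0.7, 0, 0, 0, 0, -0.9, -0.85, 0, 0, 0, 0, -1, -1.0, 0, 0, 0, 0, -1, -1.12, 0, 0, 0, 0, -1, -1.2, 0, 0, 0, 0, -1, -1.25, 0, 0]}}

```text
time_s: 18.55
eef_pos: [0.5688, -0.2538, 0.1989]
eef_rot: [0.118, 0.696, 0.698, -0.12]
wrist_force: [-0.4, -0.2, -1.8]
opening: 0.686
grasp_force: 63.2
```

```bash
python3 - <<'E'
from h import *
st();shot('wrist','w6')
q=R.from_rotvec([.91-1.25,0,0])*R.from_quat([.7071,.7071,0,0]);q=q.as_quat();q=np.r_[q[3],q[:3]]
go((.5698,-.256,.2),q)
crop('w6',140,0,360,440,1.3,'w6c')
E
```

```text
{'time_s': 18.55, 'q': [-0.4559, 0.2582, 1.6203, -0.3361, 1.1335, -0.3363], 'eef_pos': [0.5688, -0.2538, 0.1989], 'eef_rot': [0.1182, 0.6956, 0.6984, -0.1199], 'wrist_force': [-0.4357, -0.2101, -1.783], 'opening': 0.6861, 'grasp_force': 63.2106}
shift [ 0.02 -0.06  0.03] turn [-0.001 -0.004 -0.004]
```

View pics/w6c.png

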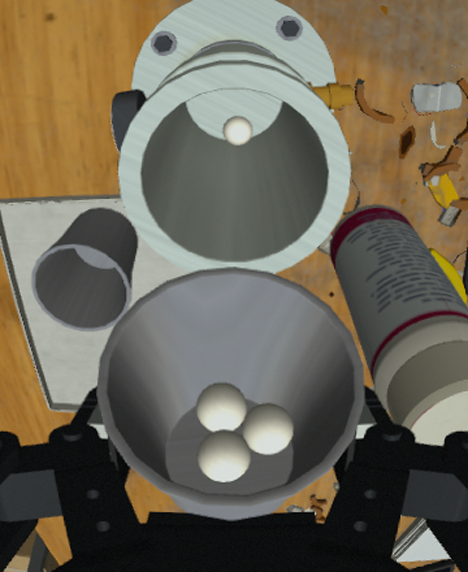

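Mouth and neck are lined up: cup mouth column 231, neck column 235 in the crop. One ball is visible in the column. I finish the tip slowly.

Emit:
{"name": "move_arm", "arguments": {"plan": [0.02, -0.06, 0.03, -0.06, 0, 0, 0.02, -0.06, 0.03, -0.12, 0, 0, 0.02, -0.06, 0.03, -0.18, 0, 0, 0.02, -0.06, 0.03, -0.24, 0, 0, 0.02, -0.06, 0.03, -0.3, 0, 0, 0.02, -0.06, 0.03, -0.36, 0, 0, 0.02, -0.06, 0.03, -0.42, 0, 0, 0.02, -0.06, 0.03, -0.48, 0, 0, 0.02, -0.06, 0.03, -0.54, 0, 0, 0.02, -0.06, 0.03, -0.6, 0, 0]}}

```text
time_s: 19.85
eef_pos: [0.5698, -0.2584, 0.2004]
eef_rot: [0.318, 0.631, 0.631, -0.321]
wrist_force: [-0.1, -0.1, -1.0]
opening: 0.683
grasp_force: 63.3
```

Emit:
{"name": "move_arm", "arguments": {"plan": [0, 0, 0, -0.03, 0, 0, 0, 0, 0, -0.06, 0, 0, 0, 0, 0, -0.06, 0, 0, 0, 0, 0, -0.06, 0, 0, 0, 0, 0, -0.06, 0, 0]}}

```text
time_s: 20.48
eef_pos: [0.571, -0.2583, 0.2008]
eef_rot: [0.336, 0.621, 0.622, -0.339]
wrist_force: [0.6, -0.0, -0.6]
opening: 0.684
grasp_force: 63.3
```

```bash
python3 - <<'E'
from h import *
st();shot('wrist','w7');shot('top','t7')
def white(f,rg):
    i=cv2.imread(f'pics/{f}.png').astype(int); 
    m=((i.min(2)>185)&(i.max(2)-i.min(2)<25)).astype(np.uint8)
    n,l,s,c=cv2.connectedComponentsWithStats(m)
    for k in range(1,n):
        if rg[0]<=s[k,4]<=rg[1] and max(s[k,2:4])<=1.6*min(s[k,2:4]) : print(f,c[k].round(1),s[k,2:5])
white('t7',(12,80)); white('w7',(200,2500))
E
```

```text
{'time_s': 20.475, 'q': [-0.1915, 0.3926, 1.7327, -1.1373, 1.1379, 0.3973], 'eef_pos': [0.571, -0.2583, 0.2008], 'eef_rot': [0.3357, 0.6214, 0.6216, -0.3388], 'wrist_force': [0.577, -0.017, -0.5952], 'opening': 0.684, 'grasp_force': 63.3283}
t7 [155.9  53. ] [ 5  5 22]
t7 [265.6  65.2] [ 4  4 13]
t7 [290.1  91. ] [11 11 70]
t7 [288.3  98.4] [ 5  5 14]
t7 [303.1 114.9] [11  9 75]
t7 [ 96.6 114.8] [ 6  8 12]
t7 [476.5 124.6] [11  8 15]
t7 [247.6 127.6] [ 9  7 42]
t7 [218.3 135.7] [10  8 50]
t7 [303.5 141. ] [ 8  9 47]
t7 [431.4 144. ] [11  9 19]
t7 [322.2 146.1] [ 6  5 21]
t7 [217.  149.6] [ 5  6 15]
t7 [325.8 156.7] [ 7  5 30]
t7 [423.8 157.7] [ 5  5 20]
t7 [428.6 166.7] [ 6  6 27]
t7 [510.7 179.5] [ 7  7 33]
t7 [129.4 203.5] [16 11 69]
t7 [380.4 211. ] [10  9 63]
t7 [405.6 212.1] [ 6  5 17]
t7 [470.8 229.2] [ 8  8 19]
t7 [468.6 231.5] [ 7  6 16]
t7 [292.1 299.9] [ 9  7 38]
t7 [279.1 303.6] [ 7 10 68]
t7 [284.5 421.1] [ 8  9 51]
t7 [227.4 423.1] [ 9  9 54]
w7 [221.3 102.6] [ 101   69 2208]
w7 [208.8 159. ] [ 62  41 635]
```

```bash
python3 - <<'E'
from h import *
def cnt(f):
    i=cv2.imread(f'pics/{f}.png')[215:395,225:415].astype(int); return ((i.min(2)>165)).sum(), i.max()
for f in ('w2','w3','w6','w7'): print(f,cnt(f))
# Ball appearance in t5 vs t0: difference of top views to find newcomers
for f in ('t5','t7'):
    d=cv2.absdiff(cv2.imread(f'pics/{f}.png'),cv2.imread('pics/t0.png')).max(2); i=cv2.imread(f'pics/{f}.png').astype(int)
    m=((d>40)&(i.min(2)>150)).astype(np.uint8); n,l,s,c=cv2.connectedComponentsWithStats(m)
    print(f,[(c[k].round(1).tolist(),s[k,2:5].tolist()) for k in range(1,n) if 10<s[k,4]<90])
print(cv2.imread('pics/t5.png')[184:193,266:275].min(2))
E
```

```text
w2 (np.int64(1881), np.int64(220))
w3 (np.int64(35), np.int64(213))
w6 (np.int64(1915), np.int64(224))
w7 (np.int64(6), np.int64(195))
t5 [([269.7, 187.8], [7, 7, 34]), ([484.3, 234.2], [6, 12, 45]), ([377.0, 252.8], [8, 9, 20]), ([210.7, 361.5], [14, 13, 60]), ([187.7, 375.5], [13, 13, 58]), ([166.2, 384.9], [8, 11, 31]), ([171.3, 390.4], [8, 4, 15]), ([284.1, 421.2], [9, 9, 71])]
t7 [([354.0, 186.4], [13, 4, 28]), ([357.3, 216.4], [8, 3, 17]), ([374.5, 252.2], [14, 16, 54]), ([369.4, 260.4], [5, 8, 21]), ([284.1, 421.2], [9, 9, 71]), ([227.4, 423.2], [9, 9, 56])]
[[117 113 115 121 125 117 107 105 108]
 [116 122 146 187 203 180 116 113 101]
 [119 175 231 234 234 234 214 110 105]
 [142 205 234 234 234 234 224 148 112]
 [150 214 234 234 234 234 227 170 117]
 [136 191 228 233 234 233 214 147 117]
 [113 142 197 216 221 211 179 113 124]
 [118 114 121 151 161 140 101 117 122]
 [118 117 119 124 121 117 119 122 122]]
```

Cup_1 is empty. I turn it back upright and move towards the tray.

Emit:
{"name": "move_arm", "arguments": {"plan": [0, -0.2, 0.3, 0.1, 0, 0, 0, -0.4, 0.6, 0.27, 0, 0, 0, -0.6, 1, 0.45, 0, 0, -0.2, -0.8, 1.2, 0.63, 0, 0, -0.4, -1, 1.2, 0.81, 0, 0, -0.6, -1.2, 1.2, 0.99, 0, 0, -0.8, -1.4, 1.2, 1.17, 0, 0, -1.1, -1.6, 1.2, 1.35, 0, 0, -1.4, -1.8, 1.2, 1.53, 0, 0, -1.7, -2, 1.2, 1.71, 0, 0]}}

```text
time_s: 21.82
eef_pos: [0.4852, -0.3593, 0.2613]
eef_rot: [-0.249, 0.66, 0.663, 0.249]
wrist_force: [0.6, -0.9, -1.2]
opening: 0.686
grasp_force: 63.2
```

```bash
python3 - <<'E'
from h import *
st();q=[-.3113,.6346,.6346,.3113]
go((.474,-.358,.1),q);go((.474,-.358,.0285),q)
E
```

```text
{'time_s': 21.825, 'q': [-1.0222, 0.6005, 1.1453, 0.3865, 2.0086, -0.9731], 'eef_pos': [0.4852, -0.3593, 0.2613], 'eef_rot': [-0.2493, 0.6603, 0.6634, 0.2485], 'wrist_force': [0.5886, -0.8975, -1.2186], 'opening': 0.6856, 'grasp_force': 63.1903}
shift [-0.22  0.03 -3.23] turn [ 0.193  0.001 -0.004]
shift [-0.22  0.03 -4.66] turn [ 0.193  0.001 -0.004]
```

Emit:
{"name": "move_arm", "arguments": {"plan": [-0.2, 0, -0.8, 0.15, 0, 0, -0.2, 0, -1.7, 0.19, 0, 0, -0.2, 0, -2.6, 0.19, 0, 0, -0.2, 0, -3.3, 0.19, 0, 0, -0.2, 0, -3.3, 0.19, 0, 0, -0.2, 0, -3.3, 0.19, 0, 0, -0.2, 0, -3.3, 0.19, 0, 0]}}

```text
time_s: 22.7
eef_pos: [0.4766, -0.3591, 0.0976]
eef_rot: [-0.308, 0.634, 0.638, 0.308]
wrist_force: [0.7, 0.4, -0.5]
opening: 0.684
grasp_force: 63.3
```

```bash
python3 - <<'E'
from h import *
st();q=[-.3113,.6346,.6346,.3113]
go((.474,-.358,.0285),q)
E
```

```text
{'time_s': 22.7, 'q': [-1.059, 0.878, 1.1365, 0.4206, 1.9317, -1.0843], 'eef_pos': [0.4766, -0.3591, 0.0976], 'eef_rot': [-0.3084, 0.6344, 0.6383, 0.3082], 'wrist_force': [0.7094, 0.3848, -0.5314], 'opening': 0.6835, 'grasp_force': 63.3497}
shift [-0.05  0.02 -1.38] turn [ 0.01   0.002 -0.005]
```

Emit:
{"name": "move_arm", "arguments": {"plan": [-0.05, 0, -0.5, 0.01, 0, 0, -0.05, 0, -0.9, 0.01, 0, 0, -0.05, 0, -1.15, 0.01, 0, 0, -0.05, 0, -1.28, 0.01, 0, 0, -0.05, 0, -1.36, 0.01, 0, 0, -0.05, 0, -1.39, 0.01, 0, 0, -0.05, 0, -1.39, 0.01, 0, 0, -0.05, 0, -1.39, 0.01, 0, 0]}}

```text
time_s: 23.7
eef_pos: [0.4734, -0.358, 0.029]
eef_rot: [-0.314, 0.632, 0.636, 0.313]
wrist_force: [-4.5, 2.5, 10.9]
opening: 0.682
grasp_force: 62.5
```

Emit:
{"name": "move_arm", "arguments": {"plan": [0, 0, 0, 0, 0, 0, 0, 0, 0, 0, 0, 0, 0, 0, 0, 0, 0, 0, 0, -0.25, 0.2, 0, 0, 0, 0, -0.8, 0.65, 0, 0, 0, 0, -1.6, 1.3, 0, 0, 0, 0, -1.7, 2.2, 0, 0, 0, 0, -1.7, 3.2, 0, 0, 0, -0.2, -1, 4, 0, 0, 0, -0.5, 0, 4.1, 0, 0, 0], "grip": 85}}

```text
time_s: 24.95
eef_pos: [0.4488, -0.3601, 0.2348]
eef_rot: [-0.309, 0.634, 0.637, 0.311]
wrist_force: [0.7, -0.0, 0.5]
opening: 0.996
grasp_force: 0.0
```

```bash
python3 - <<'E'
from h import *
st();q=[-.3113,.6346,.6346,.3113];shot('top','t8')
go((.429,.0215,.2),q);go((.429,.0215,.081),q);go((.429,.0925,.026),q)
d=cv2.absdiff(cv2.imread('pics/t8.png'),cv2.imread('pics/t0.png')).max(2); i=cv2.imread('pics/t8.png').astype(int)
m=((d>40)&(i.min(2)>150)).astype(np.uint8); n,l,s,c=cv2.connectedComponentsWithStats(m)
print([(c[k].round(1).tolist(),s[k,2:5].tolist()) for k in range(1,n) if 10<s[k,4]<90])
E
```

```text
{'time_s': 24.95, 'q': [-1.0936, 0.6851, 1.1602, 0.4335, 2.103, -1.0379], 'eef_pos': [0.4488, -0.3601, 0.2348], 'eef_rot': [-0.3093, 0.6336, 0.6373, 0.311], 'wrist_force': [0.7098, -0.0404, 0.48], 'opening': 0.9963, 'grasp_force': 0.0}
shift [-0.34  7.45 -0.65] turn [-0.01  -0.002 -0.008]
shift [-0.34  7.45 -3.03] turn [-0.01  -0.002 -0.008]
shift [-0.34  8.87 -4.13] turn [-0.01  -0.002 -0.008]
[([269.7, 187.8], [7, 7, 34]), ([490.5, 237.0], [6, 11, 42]), ([375.5, 252.0], [12, 9, 23]), ([396.4, 259.6], [8, 9, 28]), ([215.2, 360.4], [14, 13, 61]), ([191.3, 374.2], [13, 12, 53]), ([169.1, 383.1], [7, 9, 25]), ([173.8, 389.2], [9, 3, 17]), ([284.1, 421.2], [9, 9, 71])]
```

Cup_1 is placed, and the same single stray is the only new ball. Now cup_0.

Emit:
{"name": "move_arm", "arguments": {"plan": [-0.1, 1, 0, 0, 0, 0, -0.34, 2.1, -0.1, 0, 0, 0, -0.34, 3.2, -0.2, 0, 0, 0, -0.34, 4.3, -0.3, 0, 0, 0, -0.34, 5.4, -0.4, 0, 0, 0, -0.34, 6.4, -0.7, 0, 0, 0, -0.34, 7.2, -1.5, 0, 0, 0, -0.34, 7.45, -2.3, 0, 0, 0, -0.34, 7.45, -3, 0, 0, 0, -0.34, 7.45, -3.03, 0, 0, 0]}}

```text
time_s: 26.25
eef_pos: [0.4309, 0.0148, 0.0786]
eef_rot: [-0.315, 0.633, 0.635, 0.312]
wrist_force: [-0.7, 0.0, 0.4]
opening: 0.994
grasp_force: 0.0
```

Emit:
{"name": "move_arm", "arguments": {"plan": [0, 0.5, -0.4, 0, 0, 0, 0, 1, -0.78, 0, 0, 0, 0, 1.42, -1.1, 0, 0, 0, 0, 1.42, -1.1, 0, 0, 0, 0, 1.42, -1.1, 0, 0, 0]}}

```text
time_s: 26.88
eef_pos: [0.4328, 0.084, 0.0255]
eef_rot: [-0.312, 0.633, 0.636, 0.312]
wrist_force: [0.0, 0.6, -0.8]
opening: 0.997
grasp_force: 0.0
```

Emit:
{"name": "move_arm", "arguments": {"plan": [0, 0, 0, 0, 0, 0, 0, 0, 0, 0, 0, 0, 0, 0, 0, 0, 0, 0, 0, 0, 0, 0, 0, 0, 0, 0, 0, 0, 0, 0, 0, 0, 0, 0, 0, 0, 0, 0, 0.2, 0, 0, 0, 0, 0, 0.8, 0, 0, 0, 0, 0, 1.7, 0, 0, 0, 0, 0, 2.6, 0, 0, 0], "grip": 30}}

```text
time_s: 28.12
eef_pos: [0.431, 0.0855, 0.1559]
eef_rot: [-0.313, 0.633, 0.636, 0.312]
wrist_force: [0.4, -0.5, -1.3]
opening: 0.636
grasp_force: 62.0
```

```bash
python3 - <<'E'
from h import *
st();q=[-.311,.635,.635,.311]
go((.5698,-.256,.27),q);go((.5698,-.256,.25),q)
E
```

```text
{'time_s': 28.125, 'q': [-0.6263, 0.2337, 2.0156, 0.6947, 1.5527, -0.8905], 'eef_pos': [0.431, 0.0855, 0.1559], 'eef_rot': [-0.3134, 0.6329, 0.6357, 0.3116], 'wrist_force': [0.396, -0.4727, -1.2851], 'opening': 0.6362, 'grasp_force': 62.011}
shift [ 2.78 -6.83  2.28] turn [-0.005 -0.001 -0.005]
shift [ 2.78 -6.83  1.88] turn [-0.005 -0.001 -0.005]
```

Emit:
{"name": "move_arm", "arguments": {"plan": [0, 0, 0.9, 0, 0, 0, 0.1, -0.3, 1.8, 0, 0, 0, 0.4, -1, 2.3, 0, 0, 0, 0.8, -2, 2.4, 0, 0, 0, 1.2, -3, 2.4, 0, 0, 0, 1.7, -4.1, 2.4, 0, 0, 0, 2.2, -5.2, 2.4, 0, 0, 0, 2.6, -6.2, 2.2, 0, 0, 0, 2.78, -6.83, 2, 0, 0, 0, 2.78, -6.83, 1.98, 0, 0, 0]}}

```text
time_s: 29.38
eef_pos: [0.5699, -0.2578, 0.2516]
eef_rot: [-0.314, 0.634, 0.635, 0.312]
wrist_force: [-0.9, -0.0, -0.8]
opening: 0.64
grasp_force: 62.2
```

Emit:
{"name": "move_arm", "arguments": {"plan": [0, 0, 0, -0.1, 0, 0, 0, 0, -0.1, -0.25, 0, 0, 0, 0, -0.3, -0.4, 0, 0, 0, 0, -0.5, -0.55, 0, 0, 0, 0, -0.7, -0.7, 0, 0, 0, 0, -0.9, -0.85, 0, 0, 0, 0, -1, -1.0, 0, 0, 0, 0, -1, -1.12, 0, 0, 0, 0, -1, -1.2, 0, 0, 0, 0, -1, -1.25, 0, 0]}}

```text
time_s: 30.62
eef_pos: [0.5695, -0.2537, 0.2038]
eef_rot: [0.116, 0.696, 0.699, -0.119]
wrist_force: [0.0, -0.5, -2.0]
opening: 0.642
grasp_force: 62.1
```

```bash
python3 - <<'E'
from h import *
st();shot('wrist','w9')
q=R.from_rotvec([.91-1.25,0,0])*R.from_quat([.7071,.7071,0,0]);q=q.as_quat();q=np.r_[q[3],q[:3]]
go((.5698,-.256,.205),q)
for f in ('w6','w9'):
    i=cv2.imread(f'pics/{f}.png').astype(int)[:400,215:430]; m=(i.min(2)>165).astype(np.uint8); n,l,s,c=cv2.connectedComponentsWithStats(m)
    print(f,[(c[k].round().tolist(),s[k].tolist()) for k in range(1,n) if s[k,4]>150])
a=cv2.imread('pics/w6.png')[0:440,160:480];b=cv2.imread('pics/w9.png')[0:440,160:480]
cv2.imwrite('pics/v9.png',np.hstack([a,b]))
E
```

```text
{'time_s': 30.625, 'q': [-0.4562, 0.2558, 1.6122, -0.3319, 1.146, -0.3418], 'eef_pos': [0.5695, -0.2537, 0.2038], 'eef_rot': [0.1165, 0.6958, 0.6986, -0.1195], 'wrist_force': [0.0242, -0.5183, -1.9954], 'opening': 0.6423, 'grasp_force': 62.1465}
shift [ 0.01 -0.06  0.03] turn [-0.004 -0.005 -0.004]
w6 [([104.0, 30.0], [26, 0, 157, 75, 5001]), ([106.0, 47.0], [58, 41, 94, 18, 321]), ([98.0, 124.0], [10, 50, 185, 185, 9923]), ([108.0, 101.0], [99, 93, 19, 18, 270]), ([96.0, 320.0], [80, 310, 32, 22, 549]), ([132.0, 337.0], [116, 327, 33, 22, 562]), ([98.0, 359.0], [81, 349, 34, 22, 568])]
w9 [([103.0, 29.0], [27, 0, 154, 73, 4927]), ([105.0, 46.0], [58, 41, 93, 17, 299]), ([98.0, 109.0], [0, 49, 191, 160, 7807]), ([126.0, 91.0], [117, 82, 20, 22, 295]), ([107.0, 101.0], [98, 92, 19, 18, 268]), ([99.0, 297.0], [83, 286, 32, 24, 586]), ([133.0, 314.0], [117, 303, 33, 24, 603]), ([73.0, 324.0], [56, 313, 33, 23, 557])]
```

```bash
python3 - <<'E'
from h import *
for f in ('w6','w9'):
    i=cv2.imread(f'pics/{f}.png')
    for c in (260,318,375): print(f,c,i[140:240:3,c].mean(1).astype(int).tolist())
print(proj('w9',(.5695,-.2537+.047,.2038-.0065)),proj('w6',(.5688,-.2538+.0435,.1989+.0)))
E
```

```text
w6 260 [78, 79, 79, 80, 82, 83, 83, 84, 83, 84, 104, 172, 191, 185, 179, 187, 191, 191, 179, 175, 172, 174, 177, 178, 178, 177, 172, 93, 90, 111, 128, 130, 128, 129]
w6 318 [103, 102, 100, 102, 100, 101, 100, 99, 99, 97, 98, 98, 97, 96, 97, 97, 97, 96, 96, 95, 106, 191, 96, 104, 133, 136, 136, 138, 141, 139, 138, 136, 135, 135]
w6 375 [71, 72, 73, 75, 74, 74, 76, 76, 78, 78, 78, 77, 83, 189, 190, 192, 183, 186, 187, 166, 115, 115, 116, 120, 100, 105, 104, 100, 86, 102, 130, 126, 125, 123]
w9 260 [79, 81, 81, 83, 83, 85, 85, 86, 90, 152, 190, 195, 183, 189, 195, 193, 189, 176, 180, 82, 101, 134, 134, 132, 132, 131, 131, 129, 128, 126, 125, 124, 124, 121]
w9 318 [105, 103, 103, 102, 101, 101, 101, 100, 99, 99, 99, 98, 96, 95, 94, 136, 138, 137, 137, 137, 136, 136, 136, 136, 135, 135, 134, 134, 135, 135, 134, 135, 136, 136]
w9 375 [70, 72, 73, 73, 75, 75, 75, 76, 77, 79, 151, 191, 194, 195, 194, 187, 190, 118, 113, 91, 107, 129, 128, 127, 125, 123, 121, 119, 117, 115, 115, 114, 114, 112]
(np.float64(317.5), np.float64(195.1)) (np.float64(317.4), np.float64(213.0))
```

Emit:
{"name": "move_arm", "arguments": {"plan": [0.02, -0.2, 0.03, -0.06, 0, 0, 0.02, -0.2, 0.03, -0.12, 0, 0, 0.02, -0.2, 0.03, -0.18, 0, 0, 0.02, -0.2, 0.03, -0.24, 0, 0, 0.02, -0.2, 0.03, -0.3, 0, 0, 0.02, -0.2, 0.03, -0.36, 0, 0, 0.02, -0.2, 0.03, -0.42, 0, 0, 0.02, -0.2, 0.03, -0.48, 0, 0, 0.02, -0.2, 0.03, -0.54, 0, 0, 0.02, -0.2, 0.03, -0.58, 0, 0]}}

```text
time_s: 31.92
eef_pos: [0.5703, -0.2652, 0.2048]
eef_rot: [0.31, 0.634, 0.635, -0.314]
wrist_force: [-0.0, 0.4, -1.0]
opening: 0.635
grasp_force: 62.2
```

Emit:
{"name": "move_arm", "arguments": {"plan": [0, 0, 0, 0, 0, 0, 0, 0, 0, 0, 0, 0, 0, 0, 0, 0, 0, 0, 0, 0, 0, 0, 0, 0, 0, 0, 0, 0, 0, 0]}}

```text
time_s: 32.55
eef_pos: [0.5713, -0.2662, 0.2049]
eef_rot: [0.31, 0.634, 0.635, -0.314]
wrist_force: [0.3, 0.4, -0.5]
opening: 0.64
grasp_force: 62.1
```

```bash
python3 - <<'E'
from h import *
st();shot('wrist','w10')
i=cv2.imread('pics/w10.png')[190:395,225:415].astype(int);print((i.min(2)>165).sum())
E
```

```text
{'time_s': 32.55, 'q': [-0.2309, 0.355, 1.723, -1.0454, 1.1023, 0.2958], 'eef_pos': [0.5713, -0.2662, 0.2049], 'eef_rot': [0.3103, 0.6343, 0.6348, -0.3138], 'wrist_force': [0.3241, 0.409, -0.4555], 'opening': 0.6405, 'grasp_force': 62.1344}
0
```

Emit:
{"name": "move_arm", "arguments": {"plan": [0, -0.2, 0.3, 0.1, 0, 0, 0, -0.4, 0.6, 0.27, 0, 0, 0, -0.6, 1, 0.45, 0, 0, -0.2, -0.9, 1.2, 0.63, 0, 0, -0.4, -1.2, 1.2, 0.81, 0, 0, -0.6, -1.6, 1.2, 0.99, 0, 0, -0.8, -2, 1.2, 1.17, 0, 0, -1.1, -2.5, 1.2, 1.35, 0, 0, -1.4, -3, 1.2, 1.53, 0, 0, -1.7, -3.4, 1.2, 1.71, 0, 0]}}

```text
time_s: 33.85
eef_pos: [0.4855, -0.4378, 0.2655]
eef_rot: [-0.276, 0.65, 0.653, 0.275]
wrist_force: [1.4, 0.0, -0.9]
opening: 0.639
grasp_force: 62.1
```

```bash
python3 - <<'E'
from h import *
st();q=[-.3134,.6329,.6357,.3116];shot('top','t10')
go((.4715,-.437,.1),q)
d=cv2.absdiff(cv2.imread('pics/t10.png'),cv2.imread('pics/t0.png')).max(2); i=cv2.imread('pics/t10.png').astype(int)
m=((d>40)&(i.min(2)>150)).astype(np.uint8); n,l,s,c=cv2.connectedComponentsWithStats(m)
print([(c[k].round(1).tolist(),s[k,2:5].tolist()) for k in range(1,n) if 10<s[k,4]<90])
E
```

```text
{'time_s': 33.85, 'q': [-1.0837, 0.7932, 0.8709, 0.4166, 2.1738, -0.975], 'eef_pos': [0.4855, -0.4378, 0.2655], 'eef_rot': [-0.2756, 0.6499, 0.6528, 0.2748], 'wrist_force': [1.4185, 0.0019, -0.8647], 'opening': 0.6393, 'grasp_force': 62.0889}
shift [-0.19  0.08 -3.14] turn [ 0.098 -0.007  0.006]
[([269.7, 187.8], [7, 7, 34]), ([531.4, 211.9], [6, 9, 27]), ([456.7, 219.4], [29, 10, 43]), ([375.2, 251.9], [13, 9, 31]), ([396.5, 259.7], [8, 8, 28]), ([369.4, 261.2], [5, 7, 13]), ([234.2, 348.9], [14, 14, 77]), ([204.4, 365.8], [12, 12, 57]), ([179.0, 381.1], [13, 13, 56]), ([284.1, 421.2], [9, 9, 71])]
```

Emit:
{"name": "move_arm", "arguments": {"plan": [-0.19, 0.08, -0.8, 0.1, 0, 0, -0.19, 0.08, -1.7, 0.1, 0, 0, -0.19, 0.08, -2.5, 0.1, 0, 0, -0.19, 0.08, -3.1, 0.1, 0, 0, -0.19, 0.08, -3.1, 0.1, 0, 0, -0.19, 0.08, -3.1, 0.1, 0, 0]}}

```text
time_s: 34.65
eef_pos: [0.4774, -0.4327, 0.1116]
eef_rot: [-0.306, 0.636, 0.64, 0.305]
wrist_force: [1.1, -0.3, -0.5]
opening: 0.64
grasp_force: 62.3
```

```bash
python3 - <<'E'
from h import *
st();q=[-.3134,.6329,.6357,.3116];shot('wrist','w11')
go((.4715,-.437,.0285),q)
a=cv2.imread('pics/w11.png')[100:480,80:560]; b=cv2.resize(cv2.imread('pics/t10.png')[180:300,250:450],(320,192),interpolation=2)
c=np.zeros((380,800,3),np.uint8); c[:,:480]=a; c[:192,480:]=b; cv2.imwrite('pics/v11.png',c)
E
```

```text
{'time_s': 34.65, 'q': [-1.1005, 0.9809, 0.916, 0.4053, 2.0476, -1.0728], 'eef_pos': [0.4774, -0.4327, 0.1116], 'eef_rot': [-0.306, 0.6358, 0.6395, 0.3052], 'wrist_force': [1.1495, -0.2989, -0.5307], 'opening': 0.64, 'grasp_force': 62.2717}
shift [-0.12 -0.08 -1.67] turn [ 0.023  0.003 -0.001]
```

View pics/v11.png

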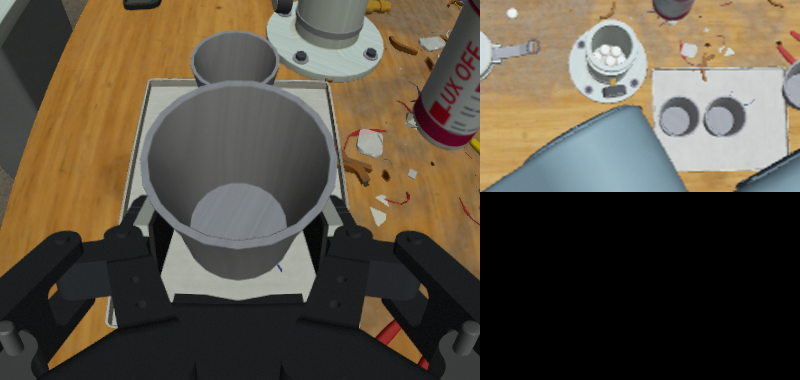

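The column holds many balls. Two cups stand in a row on the tray and the third is above its slot, and the only stray is at the upper left. I lower and release cup_0.

Emit:
{"name": "move_arm", "arguments": {"plan": [-0.12, -0.08, -0.5, 0.02, 0, 0, -0.12, -0.08, -1, 0.02, 0, 0, -0.12, -0.08, -1.35, 0.02, 0, 0, -0.12, -0.08, -1.5, 0.02, 0, 0, -0.12, -0.08, -1.6, 0.02, 0, 0, -0.12, -0.08, -1.67, 0.02, 0, 0, -0.12, -0.08, -1.67, 0.02, 0, 0, -0.12, -0.08, -1.67, 0.02, 0, 0]}}

```text
time_s: 35.7
eef_pos: [0.4712, -0.4361, 0.0276]
eef_rot: [-0.313, 0.632, 0.636, 0.312]
wrist_force: [0.4, 1.5, 5.3]
opening: 0.638
grasp_force: 61.6
```

Emit:
{"name": "move_arm", "arguments": {"plan": [0, 0, 0, 0, 0, 0, 0, 0, 0, 0, 0, 0, 0, 0, 0, 0, 0, 0, 0, -0.25, 0.2, 0, 0, 0, 0, -0.8, 0.65, 0, 0, 0, 0, -1.6, 1.3, 0, 0, 0, 0, -1.7, 2.2, 0, 0, 0, 0, -1.7, 3.2, 0, 0, 0, -0.2, -1, 4, -0.15, 0, 0, -0.5, 0, 4.1, -0.3, 0, 0], "grip": 85}}

```text
time_s: 36.95
eef_pos: [0.4494, -0.4462, 0.232]
eef_rot: [-0.22, 0.671, 0.673, 0.22]
wrist_force: [1.9, -0.5, 2.3]
opening: 0.997
grasp_force: 0.0
```

```bash
python3 - <<'E'
from h import *
st();shot('top','t12')
D=[0,.7071,.7071,0]
go((.655,-.042,.25),D)
print(at('t5',269.7,187.8,.009))
# cup check: floor disc centroids on the tray in top view
i=cv2.imread('pics/t12.png').astype(int); m=((i.max(2)<140)).astype(np.uint8)
d=cv2.absdiff(cv2.imread('pics/t12.png'),cv2.imread('pics/t0.png')).max(2)
m=((d>25)).astype(np.uint8); n,l,s,c=cv2.connectedComponentsWithStats(m[220:290,355:450])
print([((c[k]+[355,220]).round(1).tolist(),s[k,2:5].tolist()) for k in range(1,n) if s[k,4]>60])
for y in (-.303,-.377,-.4475): print(proj('t12',(.474,y,.07)))
E
```

```text
{'time_s': 36.95, 'q': [-1.1066, 0.676, 1.0538, 0.2917, 1.9756, -1.0712], 'eef_pos': [0.4494, -0.4462, 0.232], 'eef_rot': [-0.2195, 0.6714, 0.6728, 0.2199], 'wrist_force': [1.9286, -0.5039, 2.2563], 'opening': 0.9968, 'grasp_force': 0.0}
shift [4.18 7.8  0.32] turn [-0.639 -0.007 -0.007]
[ 0.6567 -0.0415  0.009 ]
[([374.1, 252.6], [27, 26, 542]), ([416.2, 252.8], [55, 26, 1145])]
(np.float64(375.1), np.float64(252.0))
(np.float64(405.0), np.float64(251.2))
(np.float64(433.5), np.float64(250.5))
```

```bash
python3 - <<'E'
from h import *
for p in [(130,150),(225,108),(270,85),(305,72),(300,95),(345,122),(400,135),(420,118)]: print(p,at('t0',*p,.37))
print(proj('t0',(.65,.19,.37)))
# coupling cam arm end and ball
print(at('t0',284,209,.08),at('t0',282.5,209,.02))
E
```

```text
(130, 150) [0.6495 0.1963 0.37  ]
(225, 108) [0.7297 0.0153 0.37  ]
(270, 85) [ 0.775  -0.0724  0.37  ]
(305, 72) [ 0.8005 -0.1414  0.37  ]
(300, 95) [ 0.7532 -0.1306  0.37  ]
(345, 122) [ 0.6965 -0.2165  0.37  ]
(400, 135) [ 0.668  -0.3221  0.37  ]
(420, 118) [ 0.7015 -0.3628  0.37  ]
(np.float64(133.3), np.float64(149.7))
[ 0.5852 -0.0813  0.08  ] [ 0.5972 -0.0746  0.02  ]
```

All three cups stand on the tray. Now for the stray ball at (0.657,−0.042), keeping the wrist leaned back clear of the lamp.

```bash
python3 - <<'E'
from h import *
q=(R.from_rotvec([0,-.35,0])*R.from_quat([.7071,.7071,0,0])).as_quat();q=np.r_[q[3],q[:3]];print(q.round(4))
go((.655,-.042,.25),q); go((.655,-.042,.14),q)
E
```

```text
[0.1231 0.6963 0.6963 0.1231]
shift [4.18 7.8  0.32] turn [-0.632 -0.345 -0.119]
shift [ 4.18  7.8  -1.88] turn [-0.632 -0.345 -0.119]
```

Emit:
{"name": "move_arm", "arguments": {"plan": [0.3, 0.9, 0.3, -0.1, -0.05, 0, 0.6, 1.8, 0.5, -0.25, -0.1, -0.03, 1, 2.7, 0.5, -0.4, -0.2, -0.08, 1.5, 3.6, 0.5, -0.55, -0.3, -0.1, 2, 4.5, 0.5, -0.63, -0.345, -0.12, 2.5, 5.4, 0.5, -0.63, -0.345, -0.12, 3.1, 6.3, 0.5, -0.63, -0.345, -0.12, 3.7, 7.1, 0.4, -0.63, -0.345, -0.12, 4.18, 7.8, 0.3, -0.63, -0.345, -0.12, 4.18, 7.8, 0.3, -0.63, -0.345, -0.12], "grip": 40}}

```text
time_s: 38.25
eef_pos: [0.6591, -0.0514, 0.2453]
eef_rot: [0.123, 0.696, 0.696, 0.126]
wrist_force: [-0.5, -0.8, -0.9]
opening: 0.472
grasp_force: 0.0
```

Emit:
{"name": "move_arm", "arguments": {"plan": [0, 0, -0.7, 0, 0, 0, 0, 0, -1.5, 0, 0, 0, 0, 0, -2.1, 0, 0, 0, 0, 0, -2.1, 0, 0, 0, 0, 0, -2.1, 0, 0, 0]}}

```text
time_s: 38.88
eef_pos: [0.6593, -0.0553, 0.1426]
eef_rot: [0.125, 0.697, 0.694, 0.127]
wrist_force: [0.0, 0.0, 0.7]
opening: 0.47
grasp_force: 0.0
```

```bash
cat >> h.py <<'E'
def ball(f,p,w=40):
    i=cv2.imread(f'pics/{f}.png').astype(int); u,v=map(int,proj(f,p)); x0,y0=max(u-w,0),max(v-w,0)
    s=i[y0:v+w,x0:u+w]; m=((s.min(2)>175)&(s.max(2)-s.min(2)<40)).astype(np.uint8); n,l,st_,c=cv2.connectedComponentsWithStats(m)
    for k in range(1,n):
        if st_[k,4]>40: print((u,v),(c[k]+[x0,y0]).round(1),st_[k,2:5],at(f,*(c[k]+[x0,y0]),p[2]))
E
python3 - <<'E'
from h import *
st();shot('wrist','w13');ball('w13',(.6567,-.0415,.009))
E
```

```text
{'time_s': 38.875, 'q': [-0.3171, 0.2505, 1.7606, 0.1554, 0.7954, -0.403], 'eef_pos': [0.6593, -0.0553, 0.1426], 'eef_rot': [0.1251, 0.6973, 0.6943, 0.1267], 'wrist_force': [0.008, 0.0427, 0.6554], 'opening': 0.4702, 'grasp_force': 0.0}
(251, 207) [252.6 208.9] [ 20  19 291] [ 0.6579 -0.0428  0.009 ]
```

```bash
python3 - <<'E'
from h import *
D=[0,.7071,.7071,0]
go((.6578,-.0425,.05),D)
E
```

```text
shift [-0.04  0.26 -1.87] turn [-0.002  0.359  0.004]
```

Emit:
{"name": "move_arm", "arguments": {"plan": [0, 0.1, -0.5, 0, 0.1, 0, 0, 0.2, -1, 0, 0.2, 0, -0.03, 0.26, -1.5, 0, 0.3, 0, -0.03, 0.26, -1.85, 0, 0.355, 0, -0.03, 0.26, -1.85, 0, 0.355, 0, -0.03, 0.26, -1.85, 0, 0.355, 0, -0.03, 0.26, -1.85, 0, 0.355, 0]}}

```text
time_s: 39.8
eef_pos: [0.6576, -0.0417, 0.0503]
eef_rot: [0.001, 0.709, 0.706, 0.002]
wrist_force: [0.5, 0.4, 0.6]
opening: 0.469
grasp_force: 0.0
```

```bash
python3 - <<'E'
from h import *
D=[0,.7071,.7071,0]
st();shot('wrist','w14');ball('w14',(.6578,-.0425,.009),50)
go((.6578,-.0425,.005),D)
E
```

```text
{'time_s': 39.8, 'q': [-0.2444, 0.5582, 1.4987, 0.0029, 1.0812, -0.2415], 'eef_pos': [0.6576, -0.0417, 0.0503], 'eef_rot': [0.0009, 0.7086, 0.7056, 0.002], 'wrist_force': [0.5393, 0.3654, 0.5875], 'opening': 0.4693, 'grasp_force': 0.0}
(317, 266) [316.8 268.2] [ 28  25 550] [ 0.6576 -0.0435  0.009 ]
shift [ 0.01 -0.02 -0.9 ] turn [-0.002  0.004  0.004]
```

Emit:
{"name": "move_arm", "arguments": {"plan": [0, -0.02, -0.4, 0, 0, 0, 0, -0.02, -0.8, 0, 0, 0, 0, -0.02, -0.9, 0, 0, 0, 0, -0.02, -0.9, 0, 0, 0]}}

```text
time_s: 40.35
eef_pos: [0.6562, -0.0423, 0.0022]
eef_rot: [-0.001, 0.709, 0.706, 0.001]
wrist_force: [0.0, 0.2, 0.4]
opening: 0.468
grasp_force: 0.0
```

Emit:
{"name": "move_arm", "arguments": {"plan": [0, 0, 0, 0, 0, 0, 0, 0, 0, 0, 0, 0, 0, 0, 0, 0, 0, 0, 0, 0, 0, 0, 0, 0, 0, 0, 0.5, 0, 0, 0, 0, 0, 1, 0, -0.1, 0, 0, 0, 1.7, 0, -0.2, 0, 0, 0, 2.5, 0, -0.3, 0, 0, 0, 3.4, 0, -0.3, 0, 0, 0, 4, 0, -0.3, 0], "grip": 10}}

```text
time_s: 41.6
eef_pos: [0.6572, -0.0426, 0.2062]
eef_rot: [0.106, 0.7, 0.698, 0.108]
wrist_force: [-0.4, 0.5, -0.9]
opening: 0.162
grasp_force: 58.7
```

```bash
python3 - <<'E'
from h import *
D=[0,.7071,.7071,0]
st()
go((.5698,-.195,.23),D);go((.5698,-.195,.18),D)
E
```

```text
{'time_s': 41.6, 'q': [-0.2871, 0.1937, 1.6752, 0.1035, 0.9836, -0.3281], 'eef_pos': [0.6572, -0.0426, 0.2062], 'eef_rot': [0.1062, 0.7003, 0.6977, 0.1076], 'wrist_force': [-0.4118, 0.5388, -0.9413], 'opening': 0.1618, 'grasp_force': 58.7436}
shift [-1.75 -3.05  0.48] turn [-0.002  0.304  0.004]
shift [-1.75 -3.05 -0.52] turn [-0.002  0.304  0.004]
```

Emit:
{"name": "move_arm", "arguments": {"plan": [-0.3, -0.4, 0.3, 0, 0.1, 0, -0.7, -1.1, 0.48, 0, 0.2, 0, -1.1, -1.9, 0.48, 0, 0.3, 0, -1.5, -2.6, 0.48, 0, 0.304, 0, -1.75, -3.05, 0.48, 0, 0.304, 0, -1.75, -3.05, 0.1, 0, 0.304, 0, -1.75, -3.05, -0.3, 0, 0.304, 0, -1.75, -3.05, -0.5, 0, 0.304, 0, -1.75, -3.05, -0.5, 0, 0.304, 0, -1.75, -3.05, -0.5, 0, 0.304, 0]}}

```text
time_s: 42.85
eef_pos: [0.57, -0.1946, 0.1789]
eef_rot: [-0.001, 0.708, 0.706, -0.0]
wrist_force: [0.1, -0.3, 0.3]
opening: 0.163
grasp_force: 58.8
```

Emit:
{"name": "move_arm", "arguments": {"plan": [0, 0, 0, 0, 0, 0, 0, 0, 0, 0, 0, 0, 0, 0, 0, 0, 0, 0, 0, 0, 0, 0, 0, 0, 0, 0, 0, 0, 0, 0, 0, 0, 0.3, 0, 0, 0, 0, 0, 1, 0, 0, 0, 0, 0, 2, 0, 0, 0, 0, 0, 2, 0, 0, 0], "grip": 32}}

```text
time_s: 43.98
eef_pos: [0.572, -0.1963, 0.2853]
eef_rot: [0.003, 0.708, 0.706, 0.001]
wrist_force: [0.1, 0.3, 0.5]
opening: 0.379
grasp_force: 0.0
```

```bash
python3 - <<'E'
from h import *
st();shot('wrist','w15');shot('top','t15')
i=cv2.imread('pics/w15.png').astype(int)
# outer rim: sample bright mask around predicted rim
c=np.array([.5698,-.195,.165]); print([proj('w15',c+.038*np.array(d)) for d in [(0,0,0),(1,0,0),(-1,0,0),(0,1,0),(0,-1,0)]])
a=cv2.imread('pics/w15.png')[140:420,180:460]; b=cv2.resize(cv2.imread('pics/t15.png')[170:245,200:360],(512,240),interpolation=2)
o=np.zeros((560,800,3),np.uint8); o[:280,:280]=a; o[:240,288:]=b; cv2.imwrite('pics/v15.png',o)
for p in [(.6567,-.0415,.009)]: ball('t15',p,12)
d=cv2.absdiff(cv2.imread('pics/t15.png'),cv2.imread('pics/t0.png')).max(2); j=cv2.imread('pics/t15.png').astype(int)
m=((d>40)&(j.min(2)>150)).astype(np.uint8); n,l,s,cc=cv2.connectedComponentsWithStats(m)
print([(cc[k].round(1).tolist(),s[k,2:5].tolist()) for k in range(1,n) if 10<s[k,4]<90])
E
```

```text
{'time_s': 43.975, 'q': [-0.5269, 0.2022, 1.4728, 0.0005, 1.4593, -0.5231], 'eef_pos': [0.572, -0.1963, 0.2853], 'eef_rot': [0.0035, 0.7085, 0.7057, 0.0012], 'wrist_force': [0.1405, 0.3087, 0.5016], 'opening': 0.3794, 'grasp_force': 0.0}
[(np.float64(313.4), np.float64(223.9)), (np.float64(365.2), np.float64(223.7)), (np.float64(261.6), np.float64(224.3)), (np.float64(313.0), np.float64(172.0)), (np.float64(313.7), np.float64(272.3))]
[([326.7, 249.1], [10, 6, 26]), ([374.0, 252.0], [13, 16, 65]), ([396.2, 257.6], [8, 17, 50]), ([406.3, 253.3], [3, 8, 11]), ([369.4, 260.0], [5, 10, 25]), ([284.1, 421.2], [9, 9, 71])]
```

```bash
cat >> h.py <<'E'
def projn(f,P):
    return np.array([proj(f,p) for p in P])
def ringfit(f,c0,rin,rout,span=.008,z=None,inner=True):
    g=cv2.GaussianBlur(cv2.cvtColor(cv2.imread(f'pics/{f}.png'),cv2.COLOR_BGR2GRAY),(0,0),1).astype(float)
    t=np.linspace(0,2*np.pi,72,endpoint=False)
    def ring(c,r): 
        P=np.c_[c[0]+r*np.cos(t),c[1]+r*np.sin(t),np.full(72,c[2])]; q=projn(f,P)
        return cv2.remap(g.astype(np.float32),q[:,0].astype(np.float32),q[:,1].astype(np.float32),cv2.INTER_LINEAR).ravel()
    best=[]
    for dx in np.arange(-span,span+1e-9,.001):
        for dy in np.arange(-span,span+1e-9,.001):
            c=np.array(c0)+[dx,dy,0]; best.append((np.minimum(ring(c,rin+.002)-ring(c,rin-.002),60).mean()+np.minimum(ring(c,rout-.002)-ring(c,rout+.002),60).mean()*(rout>0),c[0],c[1]))
    best.sort(reverse=True); return np.round(best[:4],4)
E
python3 - <<'E'
from h import *
c=(.5698,-.195,.165)
print(ringfit('w15',c,.030,.038,.006)); print(ringfit('w6',c,.030,.038,.006)); print(ringfit('w1',c,.030,.038,.006))
# orange breather top
for f in ('t0','t15'):
    h=cv2.cvtColor(cv2.imread(f'pics/{f}.png'),cv2.COLOR_BGR2HSV)[190:240,200:290]; m=cv2.inRange(h,(4,110,120),(16,255,255)); M=cv2.moments(m,True); print(f,M['m00'],M['m10']/M['m00']+200,M['m01']/M['m00']+190, at(f,M['m10']/M['m00']+200,M['m01']/M['m00']+190,.098))
i=cv2.imread('pics/w15.png').astype(int); s=i[170:275,262:365]; m=(s.min(2)>190).astype(np.uint8); n,l,S,cc=cv2.connectedComponentsWithStats(m); print([(cc[k].round()+[262,170],S[k,2:5]) for k in range(1,n) if S[k,4]>15])
E
```

```text
[[87.9918  0.5698 -0.195 ]
 [87.2447  0.5698 -0.196 ]
 [86.4782  0.5708 -0.195 ]
 [86.2361  0.5688 -0.197 ]]
[[90.5491  0.5698 -0.195 ]
 [88.0467  0.5688 -0.195 ]
 [85.9753  0.5708 -0.195 ]
 [85.8781  0.5698 -0.196 ]]
[[39.8213  0.5668 -0.195 ]
 [39.4514  0.5668 -0.194 ]
 [38.7024  0.5678 -0.194 ]
 [38.6774  0.5678 -0.195 ]]
t0 205.0 237.3170731707317 209.1951219512195 [0.5839 0.0309 0.098 ]
t15 204.0 237.171568627451 209.06372549019608 [0.5843 0.0312 0.098 ]
[(array([315., 193.]), array([ 15,  16, 157], dtype=int32)), (array([332., 191.]), array([10,  7, 40], dtype=int32)), (array([330., 204.]), array([ 12,  11, 107], dtype=int32)), (array([301., 206.]), array([ 12,  11, 111], dtype=int32)), (array([316., 212.]), array([ 12,  12, 110], dtype=int32))]
```

The neck is confirmed at (0.5698,−0.195) from two views, and the coupling hasn't moved. I bring the camera straight over the column for a ball count.

Emit:
{"name": "move_arm", "arguments": {"plan": [0, -0.7, 0.3, 0, 0, 0, 0, -1.4, 0.3, 0, 0, 0, 0, -1.5, 0.3, 0.1, 0, 0, 0, -1.5, 0.3, 0.19, 0, 0, 0, -1.5, 0.3, 0.19, 0, 0, 0, -1.5, 0.3, 0.19, 0, 0], "grip": 85}}

```text
time_s: 44.82
eef_pos: [0.5692, -0.2695, 0.2926]
eef_rot: [-0.069, 0.705, 0.703, 0.066]
wrist_force: [0.3, -0.3, -0.3]
opening: 0.994
grasp_force: 0.0
```

```bash
python3 - <<'E'
from h import *
st();d=shot('wrist','w16');print(d['origin']);u,v=proj('w16',(.5698,-.195,.1));print(u,v)
u,v=int(u),int(v);a=cv2.imread('pics/w16.png')[v-55:v+55,u-55:u+55];a=cv2.resize(a,(480,480),interpolation=2)
b=cv2.resize(cv2.imread('pics/w16.png'),(320,240)); c=cv2.resize(cv2.imread('pics/t15.png')[180:250,190:300],(320,204),interpolation=2)
o=np.zeros((480,800,3),np.uint8);o[:,:480]=a;o[:240,480:]=b;o[250:454,480:]=c;cv2.imwrite('pics/v16.png',o)
E
```

```text
{'time_s': 44.825, 'q': [-0.7044, 0.3291, 1.3139, 0.1433, 1.6263, -0.7019], 'eef_pos': [0.5692, -0.2695, 0.2926], 'eef_rot': [-0.0693, 0.7052, 0.7025, 0.0661], 'wrist_force': [0.3169, -0.2987, -0.2876], 'opening': 0.9936, 'grasp_force': 0.0}
[0.5704846314044641, -0.22780035335911372, 0.44550364718259927]
318.9 165.1
```

View pics/v16.png

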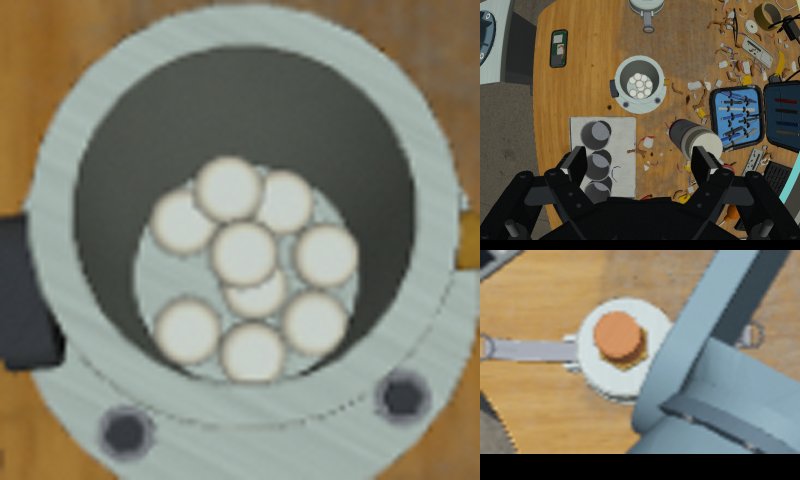

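All nine balls lie in the column, at crop (228,190), (183,222), (283,203), (325,255), (243,253), (253,290), (188,330), (313,322) and (253,352), and three cups stand on the tray. Now the coupling: hover over it and measure the breather.

Emit:
{"name": "move_arm", "arguments": {"plan": [0.1, 0.8, 0, -0.05, 0, 0, 0.2, 1.7, 0, -0.12, 0, 0, 0.3, 2.6, 0, -0.19, 0, 0, 0.3, 3.5, -0.2, -0.19, 0, 0, 0.3, 4.3, -0.5, -0.19, 0, 0, 0.3, 4.6, -0.8, -0.19, 0, 0, 0.3, 4.6, -0.8, -0.19, 0, 0, 0.3, 4.6, -0.8, -0.19, 0, 0, 0.3, 4.6, -0.8, -0.19, 0, 0]}}

```text
time_s: 46.0
eef_pos: [0.585, -0.0414, 0.2543]
eef_rot: [-0.001, 0.709, 0.705, -0.0]
wrist_force: [0.4, 0.2, 0.3]
opening: 0.993
grasp_force: 0.0
```

```bash
cat >> h.py <<'E'
def orange(f,c0,z=.1):
    h=cv2.cvtColor(cv2.imread(f'pics/{f}.png'),cv2.COLOR_BGR2HSV); m=cv2.inRange(h,(4,90,110),(16,255,255))
    u,v=map(int,proj(f,c0)); k=np.zeros_like(m); k[max(v-90,0):v+90,max(u-90,0):u+90]=1; m*=k
    n,l,s,c=cv2.connectedComponentsWithStats(m); j=1+np.argmax(s[1:,4]); print((u,v),s[j],c[j].round(1))
    t=np.linspace(0,2*np.pi,60,endpoint=False)
    def ss(p): # IoU of projected top disc+bottom side silhouette
        P=[(p[0]+.02*np.cos(a),p[1]+.02*np.sin(a),zz) for a in t for zz in (z,z-.046)]
        return cv2.convexHull(np.round(projn(f,P)*8).astype(np.int32))
    best=[]
    for dx in np.arange(-.012,.0121,.0015):
        for dy in np.arange(-.012,.0121,.0015):
            q=np.zeros_like(m); cv2.fillConvexPoly(q,ss((c0[0]+dx,c0[1]+dy)),1,shift=3)
            L=(l==j); best.append(((L&(q>0)).sum()/(L|(q>0)).sum(),c0[0]+dx,c0[1]+dy))
    best.sort(reverse=True); print(np.round(best[:4],4))
E
python3 - <<'E'
from h import *
st();shot('wrist','w17');orange('w17',(.584,.031,.1))
E
```

```text
{'time_s': 46.0, 'q': [-0.2735, 0.1886, 1.5508, 0.001, 1.404, -0.268], 'eef_pos': [0.585, -0.0414, 0.2543], 'eef_rot': [-0.001, 0.7091, 0.7051, -0.0], 'wrist_force': [0.4302, 0.1558, 0.2612], 'opening': 0.9926, 'grasp_force': 0.0}
(316, 126) [ 297  100   49   48 1814] [320.7 123.8]
[[0.8768 0.5885 0.0325]
 [0.8755 0.587  0.0325]
 [0.8751 0.587  0.034 ]
 [0.8738 0.5885 0.034 ]]
```

Emit:
{"name": "move_arm", "arguments": {"plan": [0, 0.2, 0, 0, 0, -0.17, 0, 0.4, 0, 0, 0, -0.35, 0, 0.6, 0, 0, 0, -0.53, 0, 0.8, 0, 0, 0, -0.71, 0, 1, 0, 0, 0, -0.89, 0, 1.2, 0, 0, 0, -1.07, 0, 1.4, 0, 0, 0, -1.25, 0, 1.48, 0, 0, 0, -1.43, 0.05, 1.48, 0, 0, 0, -1.57, 0.05, 1.48, 0, 0, 0, -1.57]}}

```text
time_s: 47.3
eef_pos: [0.5874, 0.0333, 0.2539]
eef_rot: [-0.001, 1.0, -0.001, 0.001]
wrist_force: [0.3, 0.4, 0.1]
opening: 0.995
grasp_force: 0.0
```

```bash
python3 - <<'E'
from h import *
st();go((.5877,.0328,.13),[0,1,0,0]);go((.5877,.0328,.058),[0,1,0,0])
shot('wrist','w18');orange('w18',(.5877,.0328,.1))
E
```

```text
{'time_s': 47.3, 'q': [-0.1466, 0.1899, 1.5501, 0.003, 1.3992, 1.4266], 'eef_pos': [0.5874, 0.0333, 0.2539], 'eef_rot': [-0.0013, 1.0, -0.0015, 0.0014], 'wrist_force': [0.2958, 0.3993, 0.1342], 'opening': 0.9953, 'grasp_force': 0.0}
shift [ 0.01 -0.01 -2.48] turn [-0.003  0.003  0.003]
shift [ 0.01 -0.01 -3.92] turn [-0.003  0.003  0.003]
(318, 216) [ 295  191   47   46 1657] [317.8 214. ]
[[0.7528 0.5907 0.0328]
 [0.7505 0.5877 0.0328]
 [0.7498 0.5892 0.0328]
 [0.7497 0.5907 0.0343]]
```

Emit:
{"name": "move_arm", "arguments": {"plan": [0.01, 0, -0.9, 0, 0, 0, 0.01, 0, -1.8, 0, 0, 0, 0.01, 0, -2.6, 0, 0, 0, 0.01, 0, -3.2, 0, 0, 0, 0.01, 0, -3.7, 0, 0, 0, 0.01, 0, -3.9, 0, 0, 0, 0.01, 0, -3.9, 0, 0, 0, 0.01, 0, -3.9, 0, 0, 0]}}

```text
time_s: 48.35
eef_pos: [0.5885, 0.0338, 0.0599]
eef_rot: [-0.001, 1.0, -0.001, 0.002]
wrist_force: [-0.1, 0.6, -0.2]
opening: 0.998
grasp_force: 0.0
```

Emit:
{"name": "move_arm", "arguments": {"plan": [0, 0, 0, 0, 0, 0, 0, 0, 0, 0, 0, 0, 0, 0, 0, 0, 0, 0, 0, 0, 0, 0, 0, 0, 0, 0, 0, 0, 0, 0, 0, 0, 0, 0, 0, 0, 0, 0, 0, 0, 0, 0, 0, 0, 0, 0, 0, 0], "grip": 25}}

```text
time_s: 49.35
eef_pos: [0.588, 0.034, 0.0593]
eef_rot: [-0.001, 1.0, -0.002, 0.002]
wrist_force: [-1.6, 0.2, 5.2]
opening: 0.456
grasp_force: 61.0
```

Emit:
{"name": "move_arm", "arguments": {"plan": [0, 0, 0, 0, 0, 0, 0, 0, 0, 0, 0, 0, 0, 0, 0, 0, 0, 0, 0, 0, 0, 0, 0, 0, 0, 0, 0, 0, 0, 0, 0, 0, 0, 0, 0, 0, 0, 0, 0, 0, 0, 0.15, 0, 0, 0, 0, 0, 0.33, 0, 0, 0, 0, 0, 0.51, 0, 0, 0, 0, 0, 0.69], "grip": 85}}

```text
time_s: 50.6
eef_pos: [0.5875, 0.034, 0.0586]
eef_rot: [-0.002, 0.941, 0.339, 0.001]
wrist_force: [-0.2, -1.1, -0.4]
opening: 0.994
grasp_force: 0.0
```

Emit:
{"name": "move_arm", "arguments": {"plan": [0, 0, 0, 0, 0, 0.18, 0, 0, 0, 0, 0, 0.36, 0, 0, 0, 0, 0, 0.54, 0, 0, 0, 0, 0, 0.72, 0, 0, 0, 0, 0, 0.88, 0, 0, 0, 0, 0, 0.88, 0, 0, 0, 0, 0, 0.88]}}

```text
time_s: 51.48
eef_pos: [0.5875, 0.034, 0.0585]
eef_rot: [-0.002, 0.71, 0.705, -0.0]
wrist_force: [0.4, -0.5, 0.1]
opening: 0.997
grasp_force: 0.0
```

Emit:
{"name": "move_arm", "arguments": {"plan": [0, 0, 0, 0, 0, 0, 0, 0, 0, 0, 0, 0, 0, 0, 0, 0, 0, 0, 0, 0, 0, 0, 0, 0, 0, 0, 0, 0, 0, 0, 0, 0, 0, 0, 0, 0, 0, 0, 0, 0, 0, 0, 0, 0, 0, 0, 0, 0], "grip": 25}}

```text
time_s: 52.48
eef_pos: [0.5878, 0.034, 0.0588]
eef_rot: [-0.001, 0.709, 0.706, 0.0]
wrist_force: [0.5, -0.4, 2.2]
opening: 0.455
grasp_force: 61.0
```

```bash
python3 - <<'E'
from h import *
st()
E
```

```text
{'time_s': 52.475, 'q': [-0.1446, 0.4196, 1.6862, 0.002, 1.0381, -0.1416], 'eef_pos': [0.5878, 0.034, 0.0588], 'eef_rot': [-0.0015, 0.7086, 0.7057, 0.0], 'wrist_force': [0.5232, -0.351, 2.1541], 'opening': 0.4547, 'grasp_force': 61.0174}
```

The coupling is gripped and centred both ways. I lift it and carry it over the neck.

Emit:
{"name": "move_arm", "arguments": {"plan": [0, 0, 0.5, 0, 0, 0, 0, 0, 1.3, 0, 0, 0, 0, 0, 2.3, 0, 0, 0, 0, 0, 3.3, 0, 0, 0, 0, -0.3, 4, 0, 0, 0, -0.1, -1, 4.2, 0, 0, 0, -0.15, -1.8, 4.2, 0, 0, 0, -0.2, -2.6, 4.2, 0, 0, 0, -0.3, -3.4, 4.2, 0, 0, 0, -0.36, -4.1, 4.2, 0, 0, 0]}}

```text
time_s: 53.72
eef_pos: [0.5678, -0.1717, 0.2662]
eef_rot: [-0.004, 0.709, 0.706, -0.001]
wrist_force: [0.7, -0.0, -5.2]
opening: 0.454
grasp_force: 61.9
```

Emit:
{"name": "move_arm", "arguments": {"plan": [0, -0.4, 0, 0, 0, 0, 0, -0.48, 0, 0, 0, 0, 0, -0.48, 0, 0, 0, 0, 0, -0.48, 0, 0, 0, 0]}}

```text
time_s: 54.22
eef_pos: [0.5696, -0.1936, 0.2684]
eef_rot: [-0.002, 0.708, 0.706, -0.0]
wrist_force: [0.1, 0.5, -6.4]
opening: 0.456
grasp_force: 61.9
```

```bash
python3 - <<'E'
from h import *
D=[0,.7071,.7071,0]
st();go((.5698,-.195,.24),D);go((.5698,-.195,.222),D)
E
```

```text
{'time_s': 54.225, 'q': [-0.5252, 0.2139, 1.4926, 0.0009, 1.4391, -0.5227], 'eef_pos': [0.5696, -0.1936, 0.2684], 'eef_rot': [-0.0021, 0.708, 0.7062, -0.0001], 'wrist_force': [0.0518, 0.4765, -6.3662], 'opening': 0.4564, 'grasp_force': 61.8516}
shift [ 0.   -0.03 -0.57] turn [-0.003 -0.003  0.003]
shift [ 0.   -0.03 -0.93] turn [-0.003 -0.003  0.003]
```

Emit:
{"name": "move_arm", "arguments": {"plan": [0, -0.03, -0.3, -0.003, -0.003, 0.003, 0, -0.03, -0.6, -0.003, -0.003, 0.003, 0, -0.03, -0.8, -0.003, -0.003, 0.003, 0, -0.03, -0.86, -0.003, -0.003, 0.003, 0, -0.03, -0.92, -0.003, -0.003, 0.003, 0, -0.03, -0.98, -0.003, -0.003, 0.003, 0, -0.03, -1.02, -0.003, -0.003, 0.003, 0, -0.03, -1.02, -0.003, -0.003, 0.003, 0, -0.03, -1.02, -0.003, -0.003, 0.003]}}

```text
time_s: 55.35
eef_pos: [0.5696, -0.1965, 0.2177]
eef_rot: [0.001, 0.707, 0.707, -0.0]
wrist_force: [-0.1, -0.5, -5.9]
opening: 0.456
grasp_force: 61.9
```

```bash
python3 - <<'E'
from h import *
st();print(np.round(ctrl.get_obs()['torque'],3))
E
```

```text
{'time_s': 55.35, 'q': [-0.5286, 0.2523, 1.5496, -0.0006, 1.3387, -0.5275], 'eef_pos': [0.5696, -0.1965, 0.2177], 'eef_rot': [0.0005, 0.7075, 0.7067, -0.0002], 'wrist_force': [-0.0553, -0.4995, -5.9201], 'opening': 0.4562, 'grasp_force': 61.8523}
[ 0.032 -0.013 -0.04 ]
```

It's over the rim with no contact force. I continue down.

Emit:
{"name": "move_arm", "arguments": {"plan": [0, 0.01, -0.08, 0, 0, 0, 0, 0.01, -0.16, 0, 0, 0, 0, 0.01, -0.24, 0, 0, 0, 0, 0.01, -0.32, 0, 0, 0, 0, 0.01, -0.4, 0, 0, 0, 0, 0.01, -0.4, 0, 0, 0]}}

```text
time_s: 56.1
eef_pos: [0.5692, -0.1958, 0.197]
eef_rot: [-0.0, 0.707, 0.707, -0.0]
wrist_force: [-0.1, -0.2, -6.4]
opening: 0.458
grasp_force: 61.9
```

```bash
python3 - <<'E'
from h import *
st();print(np.round(ctrl.get_obs()['torque'],3))
E
```

```text
{'time_s': 56.1, 'q': [-0.5279, 0.2713, 1.5696, -0.0007, 1.301, -0.5267], 'eef_pos': [0.5692, -0.1958, 0.197], 'eef_rot': [-0.0001, 0.7075, 0.7067, -0.0004], 'wrist_force': [-0.1366, -0.1614, -6.3901], 'opening': 0.458, 'grasp_force': 61.8525}
[0.031 0.027 0.003]
```

Emit:
{"name": "move_arm", "arguments": {"plan": [0, 0, -0.04, 0, 0, 0, 0, 0, -0.07, 0, 0, 0, 0, 0, -0.07, 0, 0, 0, 0, 0, -0.07, 0, 0, 0]}}

```text
time_s: 56.6
eef_pos: [0.5697, -0.1961, 0.1945]
eef_rot: [0.001, 0.707, 0.707, -0.0]
wrist_force: [-0.7, -1.9, -2.8]
opening: 0.455
grasp_force: 62.0
```

Emit:
{"name": "move_arm", "arguments": {"plan": [0, 0, -0.02, 0, 0, 0, 0, 0, -0.03, 0, 0, 0, 0, 0, -0.03, 0, 0, 0, 0, 0, -0.03, 0, 0, 0]}}

```text
time_s: 57.1
eef_pos: [0.5697, -0.1962, 0.1931]
eef_rot: [0.001, 0.707, 0.707, -0.0]
wrist_force: [-1.6, 0.3, 4.5]
opening: 0.453
grasp_force: 62.4
```

Emit:
{"name": "move_arm", "arguments": {"plan": [0, 0, -0.02, 0, 0, 0, 0, 0, -0.03, 0, 0, 0, 0, 0, -0.03, 0, 0, 0, 0, 0, -0.03, 0, 0, 0]}}

```text
time_s: 57.6
eef_pos: [0.5697, -0.1961, 0.1921]
eef_rot: [0.001, 0.707, 0.707, -0.0]
wrist_force: [-4.2, 1.6, 7.3]
opening: 0.453
grasp_force: 62.9
```

The coupling is home: mouth 31.7 mm below the rim, about 13.6 N on the gasket. I release, rise, shut the fingers and go above cam_a.

Emit:
{"name": "move_arm", "arguments": {"plan": [0, 0, 0, 0, 0, 0, 0, 0, 0, 0, 0, 0, 0, 0, 0, 0, 0, 0, 0, 0, 0, 0, 0, 0, 0, 0, 0, 0, 0, 0, 0, 0, 0.3, 0, 0, 0, 0, 0, 0.9, 0, 0, 0, 0, 0, 1.7, 0, 0, 0, 0, 0, 2.4, 0, 0, 0, 0, 0, 2.4, 0, 0, 0], "grip": 85}}

```text
time_s: 58.85
eef_pos: [0.5712, -0.1969, 0.3164]
eef_rot: [0.004, 0.707, 0.707, 0.001]
wrist_force: [0.9, 0.1, -0.3]
opening: 0.993
grasp_force: 0.0
```

Emit:
{"name": "move_arm", "arguments": {"plan": [0, 0.6, 0, 0, 0, 0, 0, 1.4, 0, 0, 0, 0, 0, 2.1, 0, 0, 0, 0, 0, 2.1, 0, 0, 0, 0, 0, 2.1, 0, 0, 0, 0, 0, 2.1, 0, 0, 0, 0, 0, 2.1, 0, 0, 0, 0], "grip": 0}}

```text
time_s: 59.72
eef_pos: [0.5694, -0.0918, 0.3109]
eef_rot: [0.0, 0.708, 0.706, -0.0]
wrist_force: [-0.1, 0.3, 0.4]
opening: -0.0
grasp_force: 0.0
```

```bash
python3 - <<'E'
from h import *
D=[0,.7071,.7071,0]
st();shot('wrist','w20');shot('top','t20')
orange('t20',(.5695,-.195,.234),.234)
go((.5695,-.09,.205),D);go((.5695,-.09,.14),D)
E
```

```text
{'time_s': 59.725, 'q': [-0.3651, 0.1296, 1.5051, -0.0009, 1.5067, -0.3628], 'eef_pos': [0.5694, -0.0918, 0.3109], 'eef_rot': [0.0003, 0.7079, 0.7063, -0.0003], 'wrist_force': [-0.1334, 0.2654, 0.3584], 'opening': -0.0005, 'grasp_force': 0.0}
(332, 201) [325 194  17  19 248] [333.3 202.3]
[[ 0.6889  0.5665 -0.195 ]
 [ 0.6851  0.571  -0.1965]
 [ 0.6851  0.571  -0.198 ]
 [ 0.6851  0.568  -0.1935]]
shift [ 0.    0.03 -2.12] turn [0.001 0.    0.002]
shift [ 0.    0.03 -3.42] turn [0.001 0.    0.002]
```

Emit:
{"name": "move_arm", "arguments": {"plan": [0, 0.03, -0.8, 0, 0, 0, 0, 0.03, -1.6, 0, 0, 0, 0, 0.03, -2.1, 0, 0, 0, 0, 0.03, -2.4, 0, 0, 0, 0, 0.05, -2.65, 0, 0, 0, 0, 0.08, -2.9, 0, 0, 0, 0, 0.1, -3.1, 0, 0, 0, 0, 0.1, -3.3, 0, 0, 0, 0, 0.1, -3.45, 0, 0, 0, 0, 0.1, -3.45, 0, 0, 0]}}

```text
time_s: 61.08
eef_pos: [0.5691, -0.0859, 0.1378]
eef_rot: [-0.0, 0.708, 0.707, -0.0]
wrist_force: [-0.5, 1.0, 0.3]
opening: -0.0
grasp_force: 0.0
```

```bash
python3 - <<'E'
from h import *
st();shot('scene','s21');shot('top','t21')
# arm tip appearance: steel arm pixel check - direct forecast of end for theta
def end(th,s,L=.08,o=0.):
    out=.048+L*np.sin(th)+o*np.cos(th); z=.1335+.016-L*np.cos(th)+o*np.sin(th); return (.5695,-.1955+s*out,z)
for th in (2,1.57,1.2): print(th,proj('s21',end(th,1)),proj('t21',end(th,1)))
E
```

```text
{'time_s': 61.075, 'q': [-0.3555, 0.2823, 1.685, -0.0008, 1.1751, -0.354], 'eef_pos': [0.5691, -0.0859, 0.1378], 'eef_rot': [-0.0002, 0.7075, 0.7067, -0.0005], 'wrist_force': [-0.5271, 0.9725, 0.2696], 'opening': -0.0003, 'grasp_force': 0.0}
2 (np.float64(314.7), np.float64(194.1)) (np.float64(278.9), np.float64(207.1))
1.57 (np.float64(312.9), np.float64(204.8)) (np.float64(276.6), np.float64(210.0))
1.2 (np.float64(313.9), np.float64(216.2)) (np.float64(279.7), np.float64(212.3))
```

Emit:
{"name": "move_arm", "arguments": {"plan": [0, 0.01, -0.16, -0.17, 0, 0, 0, -0.03, -0.32, -0.34, 0, 0, 0, -0.09, -0.48, -0.5, 0, 0, 0, -0.17, -0.64, -0.66, 0, 0, 0, -0.29, -0.8, -0.8, 0, 0, 0, -0.43, -0.94, -0.8, 0, 0, 0, -0.57, -1.06, -0.8, 0, 0, 0, -0.57, -1.06, -0.8, 0, 0, 0, -0.57, -1.06, -0.8, 0, 0]}}

```text
time_s: 62.3
eef_pos: [0.57, -0.1154, 0.0866]
eef_rot: [0.276, 0.652, 0.65, -0.275]
wrist_force: [0.5, -0.9, 0.6]
opening: 0.004
grasp_force: 0.0
```

```bash
python3 - <<'E'
from h import *
st()
E
```

```text
{'time_s': 62.3, 'q': [-0.0077, 0.5189, 1.718, -0.9222, 1.1207, 0.5132], 'eef_pos': [0.57, -0.1154, 0.0866], 'eef_rot': [0.2761, 0.6524, 0.6501, -0.2748], 'wrist_force': [0.5386, -0.8555, 0.6019], 'opening': 0.0042, 'grasp_force': 0.0}
```

Emit:
{"name": "move_arm", "arguments": {"plan": [0, -0.08, -0.06, 0, 0, 0, 0, -0.16, -0.1, 0, 0, 0, 0, -0.22, -0.13, 0, 0, 0, 0, -0.22, -0.13, 0, 0, 0, 0, -0.22, -0.13, 0, 0, 0]}}

```text
time_s: 62.92
eef_pos: [0.5692, -0.1254, 0.0788]
eef_rot: [0.276, 0.651, 0.651, -0.276]
wrist_force: [-0.1, -0.6, 0.6]
opening: 0.0
grasp_force: 0.0
```

Emit:
{"name": "move_arm", "arguments": {"plan": [0, -0.04, 0, 0, 0, 0, 0, -0.07, 0, 0, 0, 0, 0, -0.07, 0, 0, 0, 0, 0, -0.07, 0, 0, 0, 0]}}

```text
time_s: 63.42
eef_pos: [0.5694, -0.1288, 0.0789]
eef_rot: [0.276, 0.651, 0.651, -0.275]
wrist_force: [-0.9, 3.0, -1.1]
opening: 0.005
grasp_force: 1.0
```

Emit:
{"name": "move_arm", "arguments": {"plan": [0, -0.03, 0, 0, 0, 0, 0, -0.06, 0, 0, 0, 0, 0, -0.06, 0, 0, 0, 0, 0, -0.06, 0, 0, 0]}}

```text
schema error: expected a multiple of 6 numbers
```

Emit:
{"name": "move_arm", "arguments": {"plan": [0, -0.03, 0, 0, 0, 0, 0, -0.05, 0, 0, 0, 0, 0, -0.05, 0, 0, 0, 0, 0, -0.05, 0, 0, 0]}}

```text
schema error: expected a multiple of 6 numbers
```

Emit:
{"name": "move_arm", "arguments": {"plan": [0, -0.03, 0, 0, 0, 0, 0, -0.06, 0, 0, 0, 0, 0, -0.06, 0, 0, 0, 0, 0, -0.06, 0, 0, 0, 0]}}

```text
time_s: 63.92
eef_pos: [0.5695, -0.1319, 0.079]
eef_rot: [0.276, 0.651, 0.651, -0.275]
wrist_force: [0.3, 3.3, -2.0]
opening: -0.001
grasp_force: 1.3
```

Emit:
{"name": "move_arm", "arguments": {"plan": [0, -0.03, 0, 0, 0, 0, 0, -0.05, 0, 0, 0, 0, 0, -0.05, 0, 0, 0, 0, 0, -0.05, 0, 0, 0, 0]}}

```text
time_s: 64.42
eef_pos: [0.5695, -0.1344, 0.079]
eef_rot: [0.276, 0.651, 0.651, -0.275]
wrist_force: [-0.3, 4.1, -2.3]
opening: -0.001
grasp_force: 1.6
```

Emit:
{"name": "move_arm", "arguments": {"plan": [0, -0.03, 0, 0, 0, 0, 0, -0.06, 0, 0, 0, 0, 0, -0.06, 0, 0, 0, 0, 0, -0.06, 0, 0, 0, 0]}}

```text
time_s: 64.92
eef_pos: [0.5694, -0.1374, 0.0789]
eef_rot: [0.276, 0.651, 0.651, -0.275]
wrist_force: [-0.9, 4.6, -1.7]
opening: -0.002
grasp_force: 2.1
```

Emit:
{"name": "move_arm", "arguments": {"plan": [0, -0.03, 0, 0, 0, 0, 0, -0.06, 0, 0, 0, 0, 0, -0.06, 0, 0, 0, 0, 0, -0.06, 0, 0, 0, 0]}}

```text
time_s: 65.42
eef_pos: [0.5695, -0.1406, 0.0792]
eef_rot: [0.276, 0.652, 0.651, -0.276]
wrist_force: [-0.1, 3.5, -2.0]
opening: -0.002
grasp_force: 1.6
```

Emit:
{"name": "move_arm", "arguments": {"plan": [0, -0.03, 0, 0, 0, 0, 0, -0.06, 0, 0, 0, 0, 0, -0.06, 0, 0, 0, 0, 0, -0.06, 0, 0, 0, 0]}}

```text
time_s: 65.92
eef_pos: [0.5695, -0.1435, 0.0791]
eef_rot: [0.276, 0.651, 0.651, -0.275]
wrist_force: [-0.5, 3.7, -2.2]
opening: 0.002
grasp_force: 1.7
```

```bash
python3 - <<'E'
from h import *
st();shot('scene','s22');shot('wrist','w22')
def end(th,s,L,o=0.): return (.5695,-.1955+s*(.048+L*np.sin(th)+o*np.cos(th)),.1335+.016-L*np.cos(th)+o*np.sin(th))
for th in (0,.15,.3,.5,1.2): print(th,proj('s22',end(th,1,.08)),proj('w22',end(th,1,.08)),proj('w22',end(th,1,.064,.013)))
print(proj('w22',ctrl.get_obs()['eef_pos']))
g=cv2.cvtColor(cv2.imread('pics/w22.png'),cv2.COLOR_BGR2GRAY)
a=cv2.resize(g[220:330:5,270:370:4],None,fx=1,fy=1); print('\n'.join(' '.join(f'{x:3d}' for x in r) for r in a))
E
```

```text
{'time_s': 65.925, 'q': [-0.0571, 0.5242, 1.7317, -0.9496, 1.0789, 0.5023], 'eef_pos': [0.5695, -0.1435, 0.0791], 'eef_rot': [0.2759, 0.6515, 0.6508, -0.2755], 'wrist_force': [-0.527, 3.6944, -2.1529], 'opening': 0.0019, 'grasp_force': 1.7368}
0 (np.float64(329.5), np.float64(250.2)) (np.float64(317.1), np.float64(283.1)) (np.float64(317.0), np.float64(309.5))
0.15 (np.float64(326.9), np.float64(247.2)) (np.float64(317.0), np.float64(275.1)) (np.float64(316.9), np.float64(309.2))
0.3 (np.float64(324.4), np.float64(243.6)) (np.float64(316.9), np.float64(270.4)) (np.float64(316.9), np.float64(313.2))
0.5 (np.float64(321.3), np.float64(238.2)) (np.float64(316.8), np.float64(270.9)) (np.float64(316.7), np.float64(326.5))
1.2 (np.float64(313.9), np.float64(216.2)) (np.float64(316.2), np.float64(385.1)) (np.float64(316.4), np.float64(461.6))
(np.float64(317.1), np.float64(300.9))
 94 101 103 111 110 112 114 119 114 115 120 117 103 108 117 116 119 123 122 122 120 117 112 108 107
 94 101 105 101  83  77  80  83  85  85  86  88  89  86  87  86  86  86  88  86  96 110 112 111 106
 94  71  75  
[... 1286 characters left out ...]

104 107 110 115  39  16  16  14  66  64  65  24  15  38  65  66  63  16  14  15  66 119 117 113 110
104 107 111 101  17  15  14  13  64  64  65  14  13  33  65  64  65  19  16  17  14 121 118 114 110
103 107 110  38  16  17  15  16  66  63  66   8  13  34  65  64  65  18  14  17  15  62 117 115 111
104 107 110  15  16  16  16  31  63  65  63  13  15  30  64  63  64  25  16  17  15  27 118 114 111
105 107 111  15  18  17  15  49  65  64  64  12  14  28  64  64  65  35  15  15  16  16 118 115 111
104 108  94  17  17  16  17  46  76  76  75  15  17  25  75  76  76  39  17  16  14  16 116 114 111
104  98  17  19  16  18  15  15  18  17 162  44  43  65 163  12  14  14  17  17  15  17  16 109 112
```

```bash
python3 - <<'E'
from h import *
def end(th,s,L,o=0.): return (.5695,-.1955+s*(.048+L*np.sin(th)+o*np.cos(th)),.1335+.016-L*np.cos(th)+o*np.sin(th))
for th in (0,.1,.2,.3,.4,.6):
    print(th,[(o,proj('w22',end(th,1,.08,o))[1],proj('w22',end(th,1,.064,o))[1]) for o in (0,.006,.013)])
# tube silhouettes/scene: look at tip along scene: print gray in scene around arm
g=cv2.imread('pics/s22.png');print(proj('s22',ctrl.get_obs()['eef_pos']))
# ring width px 48 -> depth
d=json.load(open('pics/w22.json'));print(d['origin'])
E
```

```text
0 [(0, np.float64(283.1), np.float64(317.9)), (0.006, np.float64(278.3), np.float64(314.2)), (0.013, np.float64(272.2), np.float64(309.5))]
0.1 [(0, np.float64(277.5), np.float64(314.7)), (0.006, np.float64(273.5), np.float64(312.1)), (0.013, np.float64(268.6), np.float64(308.9))]
0.2 [(0, np.float64(273.1), np.float64(312.7)), (0.006, np.float64(270.3), np.float64(311.6)), (0.013, np.float64(266.8), np.float64(310.0))]
0.3 [(0, np.float64(270.4), np.float64(312.3)), (0.006, np.float64(268.9), np.float64(312.7)), (0.013, np.float64(267.0), np.float64(313.2))]
0.4 [(0, np.float64(269.5), np.float64(313.6)), (0.006, np.float64(269.6), np.float64(315.8)), (0.013, np.float64(269.8), np.float64(318.6))]
0.6 [(0, np.float64(274.9), np.float64(322.3)), (0.006, np.float64(279.3), np.float64(328.8)), (0.013, np.float64(285.0), np.float64(337.3))]
(np.float64(328.8), np.float64(246.0))
[0.5699121852700739, 0.007578373028449903, 0.1270244751695859]
```

Emit:
{"name": "move_arm", "arguments": {"plan": [0, -0.03, 0, 0, 0, 0, 0, -0.06, 0, 0, 0, 0, 0, -0.06, 0, 0, 0, 0, 0, -0.06, 0, 0, 0, 0]}}

```text
time_s: 66.53
eef_pos: [0.5694, -0.1465, 0.079]
eef_rot: [0.276, 0.651, 0.651, -0.275]
wrist_force: [-0.2, 3.4, -2.4]
opening: -0.004
grasp_force: 1.7
```

Emit:
{"name": "move_arm", "arguments": {"plan": [0, -0.02, 0, 0, 0, 0, 0, -0.04, 0, 0, 0, 0, 0, -0.04, 0, 0, 0, 0, 0, -0.04, 0, 0, 0, 0]}}

```text
time_s: 67.03
eef_pos: [0.5695, -0.1485, 0.0791]
eef_rot: [0.276, 0.651, 0.651, -0.275]
wrist_force: [-1.0, 4.8, -1.7]
opening: -0.001
grasp_force: 1.7
```

```bash
python3 - <<'E'
from h import *
shot('wrist','w23')
g=cv2.cvtColor(cv2.imread('pics/w23.png'),cv2.COLOR_BGR2GRAY)
print('\n'.join(' '.join(f'{x:3d}' for x in r) for r in g[244:296:3,286:350:3]))
for u,v in [proj('w17',(.588,.033-.121,.055))]:
    print(u,v); h=cv2.cvtColor(cv2.imread('pics/w17.png'),cv2.COLOR_BGR2GRAY); u,v=int(u),int(v)
    print('\n'.join(' '.join(f'{x:3d}' for x in r) for r in h[v-16:v+24:2,u-22:u+23:2]))
E
```

```text
107 113 113 119 118 116 121 122 125 124 125 121 121 122 122 120 122 123 123 122 121 121
109 113 113 119 118 117 121 122 123 124 117 118 121 123 123 121 120 123 122 122 122 119
109 113 117 120 119 117 114  70  49  44  45  44  42  50  65 120 121 122 122 122 122 120
109 113 115 120 119  77  41  57  66  70  71  74  68  64  49  38  89 123 122 122 122 119
109 114 116 119  42  44  59 100 121 125 125 122 120 122  95  49  41  46 118 122 121 119
110 114 116  36  41  65 119 124 125 124 126 123 122 123 123 114  55  38  48 122 121 121
111 114  96  36  38 118 121 123 126 124 125 122 122 123 122 122 121  36  36 121 121 120
111 114  55  40  97 117 122 123 125 125 125 123 123 123 124 122 120  65  38  70 122 122
112 114  38  33 116 118 121 123 124 126 125 121 122 124 124 121 120  99  36  41 120 120
110 114  37  36 114 119 121 124 125 125 125 122 122 125 124 122 122  86  38  55 122 120
111 115  43  37 110 118 121 124 125 126 125 122 121 123 123 122 122  40  38 109 121 120
112 115  90  38  48 119 121 123 125 125 126 121 122 123 123 123  76  37  42 121 121 120
111 115 114  50  40  43  91  92  94  92  79 
[... 1635 characters left out ...]
  64  60  61  60  59  60  71  94  92  97  97  97  99  99
104 102 102 104 105 100  99 102 104 101 101  91  83  96  96 100  96  95 100  96  97 102 100
104 102 101 102 101 100 101 103 106 102 106 107 103 105 100  98  95  95 100  99  99 103 100
 99  98 101  99 102 103 102 104 106 101 105 106 102 106 100  98  96  96  98 101  99 101 102
 95  95 100  99 101 105 104 104 106 102 105 103 103 103 102 103  98  94  98 100  98 101 100
 97  98 102  98  98 102 103 105 105 104 105 104 105  99 100 101  95  95  97 101 101 100  97
 98 102 101  99  98  97 101 106 106 102 103 106 107 102 101 100  95  95  96  95  99  98  98
 89  90  91  91  88  86  95  96 102 103 107 109 105 104 103 101  97  94  98  96 101 101  97
```

```bash
python3 - <<'E'
from h import *
o,k=ray('w23',317.5,268); print(o,[ (d,(o+k*d).round(4), 'out',round((o+k*d)[1]+.1955,4)) for d in (.13,.15,.165,.178)])
o,k=ray('w17',322.6,249.5); p=o+k*((.055-o[2])/k[2]); print(p,np.linalg.norm(p-o))
E
```

```text
[0.5699196  0.00256946 0.12703031] [(0.13, array([ 0.5697, -0.1174,  0.0769]), 'out', np.float64(0.0781)), (0.15, array([ 0.5697, -0.1358,  0.0692]), 'out', np.float64(0.0597)), (0.165, array([ 0.5697, -0.1497,  0.0634]), 'out', np.float64(0.0458)), (0.178, array([ 0.5697, -0.1617,  0.0584]), 'out', np.float64(0.0338))]
[ 0.58928611 -0.08565614  0.055     ] 0.36003840662725717
```

Emit:
{"name": "move_arm", "arguments": {"plan": [0, -0.02, 0, 0, 0, 0, 0, -0.04, 0, 0, 0, 0, 0, -0.04, 0, 0, 0, 0, 0, -0.04, 0, 0, 0, 0]}}

```text
time_s: 67.58
eef_pos: [0.5695, -0.1504, 0.079]
eef_rot: [0.276, 0.651, 0.651, -0.275]
wrist_force: [0.4, 3.8, -3.0]
opening: -0.003
grasp_force: 2.0
```

Emit:
{"name": "move_arm", "arguments": {"plan": [0, -0.02, 0, 0, 0, 0, 0, -0.04, 0, 0, 0, 0, 0, -0.04, 0, 0, 0, 0, 0, -0.04, 0, 0, 0, 0]}}

```text
time_s: 68.08
eef_pos: [0.5696, -0.151, 0.0789]
eef_rot: [0.276, 0.651, 0.651, -0.275]
wrist_force: [-1.2, 13.2, -0.4]
opening: 0.0
grasp_force: 6.5
```

Emit:
{"name": "move_arm", "arguments": {"plan": [0, -0.02, 0, 0, 0, 0, 0, -0.04, 0, 0, 0, 0, 0, -0.04, 0, 0, 0, 0, 0, -0.04, 0, 0, 0, 0]}}

```text
time_s: 68.58
eef_pos: [0.5696, -0.1514, 0.0787]
eef_rot: [0.275, 0.651, 0.652, -0.274]
wrist_force: [-3.6, 23.9, 3.5]
opening: 0.0
grasp_force: 11.8
```

```bash
python3 - <<'E'
from h import *
shot('wrist','w24')
g=cv2.cvtColor(cv2.imread('pics/w24.png'),cv2.COLOR_BGR2GRAY)
m=(g[225:282,280:356]<60); print([ (225+r,(np.where(m[r])[0][[0,-1]]+280).tolist()) for r in range(0,57,3) if m[r].any()])
E
```

```text
[(252, [307, 329]), (255, [301, 333]), (258, [297, 338]), (261, [295, 340]), (264, [293, 341]), (267, [292, 342]), (270, [291, 343]), (273, [292, 342]), (276, [293, 341]), (279, [293, 339])]
```

Emit:
{"name": "move_arm", "arguments": {"plan": [0, 0.3, 0.1, 0, 0, 0, 0, 0.8, 0.4, 0, 0, 0, 0, 1.3, 0.8, 0, 0, 0, 0, 1.5, 1.4, 0, 0, 0, 0, 1.5, 2, 0.15, 0, 0, 0, 1.5, 2, 0.3, 0, 0, 0, 1.5, 2, 0.3, 0, 0]}}

```text
time_s: 69.5
eef_pos: [0.5707, -0.082, 0.1825]
eef_rot: [0.178, 0.687, 0.683, -0.175]
wrist_force: [0.2, -0.4, 0.0]
opening: -0.002
grasp_force: 0.0
```

```bash
python3 - <<'E'
from h import *
st();shot('wrist','w25')
def end(th,s,L,o=0.): return (.5695,-.1955+s*(.048+L*np.sin(th)+o*np.cos(th)),.1335+.016-L*np.cos(th)+o*np.sin(th))
for th in (-.3,0,.4): print(th,[proj('w25',end(th,1,*a)) for a in ((.0,0),(.064,.013),(.08,.01),(.092,.01))])
g=cv2.cvtColor(cv2.imread('pics/w25.png'),cv2.COLOR_BGR2GRAY)
u,v=map(int,proj('w25',end(0,1,.08,.01)));print(u,v)
print('\n'.join(f'{r} '+' '.join(f'{x:3d}' for x in g[r,u-40:u+42:4]) for r in range(v-64,v+90,4)))
E
```

```text
{'time_s': 69.5, 'q': [-0.081, 0.2727, 1.6857, -0.5439, 1.1918, 0.133], 'eef_pos': [0.5707, -0.082, 0.1825], 'eef_rot': [0.1778, 0.6869, 0.6827, -0.1745], 'wrist_force': [0.2203, -0.4021, 0.0207], 'opening': -0.0017, 'grasp_force': 0.0}
-0.3 [(np.float64(315.6), np.float64(316.8)), (np.float64(315.5), np.float64(247.1)), (np.float64(315.6), np.float64(240.2)), (np.float64(315.6), np.float64(233.1))]
0 [(np.float64(315.6), np.float64(316.8)), (np.float64(315.3), np.float64(229.2)), (np.float64(315.3), np.float64(217.0)), (np.float64(315.3), np.float64(206.4))]
0.4 [(np.float64(315.6), np.float64(316.8)), (np.float64(314.9), np.float64(213.5)), (np.float64(314.9), np.float64(193.7)), (np.float64(314.8), np.float64(178.2))]
315 217
153 120 117 118 118 116 118 117 116 114 114 117 120 120 125 119 122 120 117 119 112 116
157 124 118 121 119 115 120 117 119 112 120 118 113 117 124 120 122 124 119 118 110 112
161 123 115 121 123 119 120 107 107 108 108 111 110 112 111 111 127 125 123 118 112 120
165 124 119 118 109 106 110 110 120 140 157 159 159 160 127 116 117 114 113 115 113 125
169 128 1
[... 2370 characters left out ...]
 176  64  95 104  92 109 107  72  82  80  82  82  82  82 115 114 107 101 126  76  70
281  68 125  90 103 104 110 108  63  64  64  23  22  65  65  68 110 114 113 110  96  75
285 104  97  99 103 106 109 109  67  66  66  14  12  66  66  66 109 116 113 112 107 101
289  90  97 101 103 107 111 109  66  65  66  12  13  65  64  66  90 114 114 111 109 105
293  92  97 102  86  18  18  15  65  66  66  11  12  64  66  66  55  17  17  37 108 106
297  94  99  73  16  17  16  23  66  66  65  13  13  66  65  66  65  14  16  16  11 107
301  94 100  18  16  14  17  33  65  65  66  13  11  65  65  66  65  14  17  14  15 108
305  96 105  15  17  17  15  52  64  64  66  16  14  65  66  65  65  20  16  19  17 104
```

```bash
python3 - <<'E'
from h import *
def tri(a,b):
    o1,k1=ray(*a);o2,k2=ray(*b);k1/=np.linalg.norm(k1);k2/=np.linalg.norm(k2)
    s=np.linalg.lstsq(np.c_[k1,-k2],o2-o1,rcond=None)[0];p=(o1+k1*s[0]+o2+k2*s[1])/2;return p.round(4),'out',round(p[1]+.1955,4),'dist',s.round(3)
print(tri(('w24',318,250.5),('w25',315,193.5)))
print(tri(('w24',317.5,270),('w25',315.5,204)))
# bar end row 211 in w25 : candidates
o,k=ray('w25',315.5,211);print([(z,(o+k*((z-o[2])/k[2]))[1].round(4)+.1955) for z in (.07,.075,.08)])
def end(th,L,o=0.): return (.5695,-.1955+(.048+L*np.sin(th)+o*np.cos(th)),.1335+.016-L*np.cos(th)+o*np.sin(th))
print([(th,proj('w25',end(th,.064,.013)),proj('w25',end(th,.045,.003))) for th in (-.2,0,.2,.4)])
E
```

```text
(array([ 0.5698, -0.1115,  0.0741]), 'out', np.float64(0.084), 'dist', array([0.123, 0.255]))
(array([ 0.5698, -0.1169,  0.0788]), 'out', np.float64(0.0786), 'dist', array([0.126, 0.255]))
[(0.07, np.float64(0.06440000000000001)), (0.075, np.float64(0.0688)), (0.08, np.float64(0.0733))]
[(-0.2, (np.float64(315.4), np.float64(240.7)), (np.float64(315.6), np.float64(267.6))), (0, (np.float64(315.3), np.float64(229.2)), (np.float64(315.4), np.float64(258.9))), (0.2, (np.float64(315.1), np.float64(220.0)), (np.float64(315.3), np.float64(251.9))), (0.4, (np.float64(314.9), np.float64(213.5)), (np.float64(315.2), np.float64(246.8)))]
```

```bash
python3 - <<'E'
from h import *
Q=[.2755,.6515,.651,-.2755]
go((.5695,-.1155,.105),Q);go((.5695,-.1255,.079),Q)
print(json.load(open('pics/w25.json'))['origin'])
E
```

```text
shift [-0.   -0.69 -1.51] turn [-0.296  0.003  0.003]
shift [-0.   -0.89 -2.03] turn [-0.296  0.003  0.003]
[0.5711303146720058, 0.048206653408328484, 0.27271221818647773]
```

Emit:
{"name": "move_arm", "arguments": {"plan": [0, 0, -0.5, -0.15, 0, 0, 0, 0, -1, -0.296, 0, 0, 0, -0.1, -1.6, -0.296, 0, 0, 0, -0.26, -2.07, -0.296, 0, 0, 0, -0.5, -2.07, -0.296, 0, 0, 0, -0.6, -2.07, -0.296, 0, 0, 0, -0.7, -2.07, -0.296, 0, 0, 0, -0.7, -2.07, -0.296, 0, 0]}}

```text
time_s: 70.55
eef_pos: [0.57, -0.1149, 0.0767]
eef_rot: [0.275, 0.652, 0.651, -0.274]
wrist_force: [0.7, -1.0, -0.4]
opening: -0.001
grasp_force: 0.0
```

Emit:
{"name": "move_arm", "arguments": {"plan": [0, -0.06, 0, 0, 0, 0, 0, -0.12, 0, 0, 0, 0, 0, -0.12, 0, 0, 0, 0]}}

```text
time_s: 70.92
eef_pos: [0.5695, -0.1207, 0.0756]
eef_rot: [0.275, 0.652, 0.651, -0.274]
wrist_force: [1.2, -0.6, 0.8]
opening: -0.0
grasp_force: 0.0
```

Emit:
{"name": "move_arm", "arguments": {"plan": [0, -0.06, 0, 0, 0, 0, 0, -0.12, 0, 0, 0, 0, 0, -0.12, 0, 0, 0, 0]}}

```text
time_s: 71.3
eef_pos: [0.5694, -0.1263, 0.0752]
eef_rot: [0.274, 0.652, 0.652, -0.274]
wrist_force: [0.3, 2.3, -1.3]
opening: 0.001
grasp_force: 1.1
```

Emit:
{"name": "move_arm", "arguments": {"plan": [0, -0.06, 0, 0, 0, 0, 0, -0.12, 0, 0, 0, 0, 0, -0.12, 0, 0, 0, 0]}}

```text
time_s: 71.68
eef_pos: [0.5694, -0.1326, 0.0755]
eef_rot: [0.274, 0.652, 0.651, -0.274]
wrist_force: [-0.9, 2.7, -1.8]
opening: 0.002
grasp_force: 1.2
```

The coupling itself tips at about 4 N, because only its weight holds it until the second cam engages. The arm springs back as a result. I'll bring cam_b near down first so both cams hold under the bead, then finish each one. Back off and cross to the −y side.

Emit:
{"name": "move_arm", "arguments": {"plan": [0, 0.3, 0, 0, 0, 0, 0, 0.9, 0.1, 0, 0, 0, 0, 1.3, 0.8, 0.1, 0, 0, 0, 1.3, 1.8, 0.28, 0, 0, 0, 1.3, 2.9, 0.46, 0, 0, 0, 1.2, 3.9, 0.64, 0, 0, 0, 0.9, 4.6, 0.8, 0, 0, 0, 0, 4.7, 0.8, 0, 0, 0, -0.9, 4.7, 0.8, 0, 0, 0, -1.8, 4.7, 0.8, 0, 0]}}

```text
time_s: 72.92
eef_pos: [0.5693, -0.2233, 0.3111]
eef_rot: [-0.001, 0.707, 0.707, 0.001]
wrist_force: [1.1, 0.5, -0.5]
opening: -0.002
grasp_force: 0.0
```

Emit:
{"name": "move_arm", "arguments": {"plan": [0, -0.7, 0, 0, 0, 0, 0, -1.4, 0, 0, 0, 0, 0, -1.6, 0, 0, 0, 0, 0, -1.6, 0, 0, 0, 0]}}

```text
time_s: 73.42
eef_pos: [0.5694, -0.3021, 0.3103]
eef_rot: [-0.002, 0.708, 0.707, 0.001]
wrist_force: [0.3, 1.3, 0.7]
opening: 0.0
grasp_force: 0.0
```

```bash
python3 - <<'E'
from h import *
D=[0,.7071,.7071,0]
st();shot('top','t26');orange('t26',(.5695,-.195,.234),.234)
go((.5695,-.301,.2),D)
E
```

```text
{'time_s': 73.425, 'q': [-0.6729, 0.2858, 1.3222, 0.0027, 1.5364, -0.6717], 'eef_pos': [0.5694, -0.3021, 0.3103], 'eef_rot': [-0.0016, 0.7076, 0.7066, 0.0012], 'wrist_force': [0.319, 1.268, 0.7243], 'opening': 0.0002, 'grasp_force': 0.0}
(332, 201) [244 125  27  31 146] [259.2 139. ]
[[ 0.      0.5815 -0.183 ]
 [ 0.      0.5815 -0.1845]
 [ 0.      0.5815 -0.186 ]
 [ 0.      0.5815 -0.1875]]
shift [-0.    0.01 -2.21] turn [-0.004 -0.     0.   ]
```

```bash
python3 - <<'E'
from h import *
shot('wrist','w26');orange('w26',(.5695,-.1955,.2335),.2335)
E
```

```text
(317, 69) [ 285   38   66   64 3252] [317.3  69.6]
[[ 0.8471  0.5695 -0.1955]
 [ 0.8416  0.5695 -0.194 ]
 [ 0.8402  0.571  -0.1955]
 [ 0.8361  0.5695 -0.1925]]
```

Emit:
{"name": "move_arm", "arguments": {"plan": [0, 0, -0.8, 0, 0, 0, 0, 0, -1.6, 0, 0, 0, 0, 0, -2.1, 0, 0, 0, 0, 0, -2.4, 0, 0, 0, 0, -0.03, -2.65, 0, 0, 0, 0, -0.06, -2.9, 0, 0, 0, 0, -0.08, -3.1, 0, 0, 0, 0, -0.08, -3.3, 0, 0, 0, 0, -0.08, -3.45, 0, 0, 0, 0, -0.08, -3.45, 0, 0, 0]}}

```text
time_s: 74.78
eef_pos: [0.5691, -0.3061, 0.1371]
eef_rot: [-0.002, 0.707, 0.707, 0.001]
wrist_force: [-1.0, 0.7, -0.1]
opening: 0.005
grasp_force: 0.0
```

Emit:
{"name": "move_arm", "arguments": {"plan": [0, -0.01, -0.16, 0.17, 0, 0, 0, 0.03, -0.32, 0.34, 0, 0, 0, 0.09, -0.48, 0.5, 0, 0, 0, 0.17, -0.64, 0.66, 0, 0, 0, 0.29, -0.8, 0.8, 0, 0, 0, 0.43, -0.94, 0.8, 0, 0, 0, 0.57, -1.06, 0.8, 0, 0, 0, 0.65, -1.14, 0.8, 0, 0, 0, 0.72, -1.17, 0.8, 0, 0, 0, 0.72, -1.17, 0.8, 0, 0]}}

```text
time_s: 76.03
eef_pos: [0.57, -0.27, 0.0805]
eef_rot: [-0.276, 0.651, 0.651, 0.276]
wrist_force: [-0.0, -0.3, -0.1]
opening: 0.001
grasp_force: 0.2
```

Emit:
{"name": "move_arm", "arguments": {"plan": [0, 0.05, 0, 0, 0, 0, 0, 0.08, 0, 0, 0, 0, 0, 0.08, 0, 0, 0, 0, 0, 0.08, 0, 0, 0, 0]}}

```text
time_s: 76.53
eef_pos: [0.5696, -0.2665, 0.0796]
eef_rot: [-0.276, 0.651, 0.65, 0.276]
wrist_force: [0.7, -0.8, 1.0]
opening: 0.001
grasp_force: 0.5
```

Emit:
{"name": "move_arm", "arguments": {"plan": [0, 0.04, 0, 0, 0, 0, 0, 0.08, 0, 0, 0, 0, 0, 0.08, 0, 0, 0, 0, 0, 0.08, 0, 0, 0, 0]}}

```text
time_s: 77.03
eef_pos: [0.5694, -0.2623, 0.0795]
eef_rot: [-0.277, 0.651, 0.65, 0.276]
wrist_force: [-0.1, -1.6, -0.7]
opening: 0.001
grasp_force: 0.4
```

Emit:
{"name": "move_arm", "arguments": {"plan": [0, 0.03, 0, 0, 0, 0, 0, 0.06, 0, 0, 0, 0, 0, 0.06, 0, 0, 0, 0, 0, 0.06, 0, 0, 0, 0]}}

```text
time_s: 77.53
eef_pos: [0.5695, -0.2598, 0.0795]
eef_rot: [-0.276, 0.651, 0.65, 0.276]
wrist_force: [0.3, -4.3, -2.3]
opening: 0.002
grasp_force: 1.9
```

Emit:
{"name": "move_arm", "arguments": {"plan": [0, 0.03, 0, 0, 0, 0, 0, 0.06, 0, 0, 0, 0, 0, 0.06, 0, 0, 0, 0, 0, 0.06, 0, 0, 0, 0]}}

```text
time_s: 78.03
eef_pos: [0.5696, -0.258, 0.0792]
eef_rot: [-0.275, 0.652, 0.651, 0.276]
wrist_force: [-0.0, -8.9, -4.1]
opening: 0.002
grasp_force: 3.6
```

Emit:
{"name": "move_arm", "arguments": {"plan": [0, 0.03, 0, 0, 0, 0, 0, 0.05, 0, 0, 0, 0, 0, 0.05, 0, 0, 0, 0, 0, 0.05, 0, 0, 0, 0]}}

```text
time_s: 78.53
eef_pos: [0.5696, -0.2569, 0.0789]
eef_rot: [-0.274, 0.653, 0.651, 0.275]
wrist_force: [-0.2, -12.1, -5.3]
opening: -0.004
grasp_force: 5.5
```

```bash
python3 - <<'E'
from h import *
shot('wrist','w27');orange('w27',(.5695,-.1955,.2335),.2335)
E
```

```text
(315, -174) [392 170  13  31 135] [399.6 184.7]
[[ 0.      0.5815 -0.1835]
 [ 0.      0.5815 -0.185 ]
 [ 0.      0.5815 -0.1865]
 [ 0.      0.5815 -0.188 ]]
```

cam_b is against its stop (12 N). Back to cam_a to finish it.

Emit:
{"name": "move_arm", "arguments": {"plan": [0, -0.3, 0, 0, 0, 0, 0, -0.9, 0.1, 0, 0, 0, 0, -1.2, 0.8, -0.1, 0, 0, 0, -1.2, 1.8, -0.28, 0, 0, 0, -1.2, 2.9, -0.46, 0, 0, 0, -1.1, 3.9, -0.64, 0, 0, 0, -0.8, 4.6, -0.8, 0, 0, 0, 0, 4.7, -0.8, 0, 0, 0, 0.9, 4.7, -0.8, 0, 0, 0, 1.8, 4.7, -0.8, 0, 0]}}

```text
time_s: 79.82
eef_pos: [0.569, -0.1616, 0.3147]
eef_rot: [-0.002, 0.707, 0.707, 0.001]
wrist_force: [0.5, 0.6, -0.5]
opening: 0.003
grasp_force: 0.0
```

Emit:
{"name": "move_arm", "arguments": {"plan": [0, 0.9, 0, -0.1, 0, 0, 0, 1.8, 0, -0.28, 0, 0, 0, 2.4, -0.6, -0.46, 0, 0, 0, 2.4, -1.5, -0.64, 0, 0, 0, 2.4, -2.4, -0.8, 0, 0, 0, 2.4, -3.4, -0.8, 0, 0, 0, 2.4, -4.3, -0.8, 0, 0, 0, 2.4, -4.6, -0.8, 0, 0, 0, 2.4, -4.6, -0.8, 0, 0]}}

```text
time_s: 80.95
eef_pos: [0.5691, -0.0441, 0.0844]
eef_rot: [0.274, 0.652, 0.651, -0.275]
wrist_force: [0.6, 0.9, -0.3]
opening: 0.0
grasp_force: 0.0
```

```bash
python3 - <<'E'
from h import *
st(); go((.5695,-.1225,.079),[.2755,.6515,.651,-.2755])
E
```

```text
{'time_s': 80.95, 'q': [0.1146, 0.5507, 1.6708, -0.8645, 1.206, 0.5611], 'eef_pos': [0.5691, -0.0441, 0.0844], 'eef_rot': [0.274, 0.6519, 0.6514, -0.275], 'wrist_force': [0.6013, 0.9178, -0.3352], 'opening': 0.0005, 'grasp_force': 0.0}
shift [ 0.01 -1.57 -0.11] turn [-0.003 -0.001  0.001]
```

Emit:
{"name": "move_arm", "arguments": {"plan": [0, -0.6, -0.11, 0, 0, 0, 0, -1.2, -0.11, 0, 0, 0, 0, -1.5, -0.11, 0, 0, 0, 0, -1.57, -0.11, 0, 0, 0, 0, -1.57, -0.11, 0, 0, 0]}}

```text
time_s: 81.58
eef_pos: [0.5699, -0.1222, 0.0798]
eef_rot: [0.275, 0.652, 0.651, -0.274]
wrist_force: [0.7, -0.2, -1.0]
opening: 0.003
grasp_force: 0.0
```

Emit:
{"name": "move_arm", "arguments": {"plan": [0, -0.05, 0, 0, 0, 0, 0, -0.1, 0, 0, 0, 0, 0, -0.1, 0, 0, 0, 0]}}

```text
time_s: 81.95
eef_pos: [0.5697, -0.1264, 0.0785]
eef_rot: [0.274, 0.652, 0.652, -0.273]
wrist_force: [0.0, 5.8, 0.2]
opening: 0.002
grasp_force: 2.4
```

Emit:
{"name": "move_arm", "arguments": {"plan": [0, -0.04, 0, 0, 0, 0, 0, -0.07, 0, 0, 0, 0, 0, -0.07, 0, 0, 0, 0]}}

```text
time_s: 82.32
eef_pos: [0.5695, -0.1283, 0.0774]
eef_rot: [0.274, 0.652, 0.653, -0.272]
wrist_force: [0.6, 12.7, -2.3]
opening: -0.001
grasp_force: 5.5
```

Emit:
{"name": "move_arm", "arguments": {"plan": [0, -0.02, 0, 0, 0, 0, 0, -0.04, 0, 0, 0, 0, 0, -0.04, 0, 0, 0, 0]}}

```text
time_s: 82.7
eef_pos: [0.5694, -0.1295, 0.0767]
eef_rot: [0.273, 0.652, 0.653, -0.272]
wrist_force: [0.5, 15.3, -4.0]
opening: -0.002
grasp_force: 7.0
```

Emit:
{"name": "move_arm", "arguments": {"plan": [0, -0.03, 0.02, 0, 0, 0, 0, -0.05, 0.04, 0, 0, 0, 0, -0.05, 0.04, 0, 0, 0, 0, -0.05, 0.04, 0, 0, 0]}}

```text
time_s: 83.2
eef_pos: [0.5693, -0.1331, 0.0794]
eef_rot: [0.273, 0.652, 0.653, -0.273]
wrist_force: [-0.1, 9.7, -3.2]
opening: -0.003
grasp_force: 4.4
```

```bash
python3 - <<'E'
from h import *
shot('wrist','w28')
for f in ('w27','w28'):
    g=cv2.cvtColor(cv2.imread(f'pics/{f}.png'),cv2.COLOR_BGR2GRAY)
    m=(g[200:300,280:356]<60); print(f,[ (200+r,(np.where(m[r])[0][[0,-1]]+280).tolist()) for r in range(0,100,4) if m[r].any()])
E
```

```text
w27 [(200, [286, 286]), (208, [287, 287]), (220, [289, 289]), (236, [292, 292]), (284, [315, 321]), (288, [314, 321]), (292, [297, 337]), (296, [285, 350])]
w28 [(248, [312, 323]), (252, [302, 332]), (256, [296, 337]), (260, [294, 340]), (264, [293, 342]), (268, [291, 343]), (272, [290, 344]), (276, [291, 343]), (280, [292, 342]), (284, [294, 339]), (288, [298, 322]), (292, [290, 346]), (296, [285, 351])]
```

Emit:
{"name": "move_arm", "arguments": {"plan": [0, -0.03, 0, 0, 0, 0, 0, -0.05, 0, 0, 0, 0, 0, -0.05, 0, 0, 0, 0, 0, -0.05, 0, 0, 0, 0]}}

```text
time_s: 83.75
eef_pos: [0.5693, -0.1347, 0.0788]
eef_rot: [0.273, 0.652, 0.653, -0.272]
wrist_force: [0.7, 14.3, -3.0]
opening: -0.001
grasp_force: 6.5
```

Emit:
{"name": "move_arm", "arguments": {"plan": [0, -0.02, 0, 0, 0, 0, 0, -0.03, 0, 0, 0, 0, 0, -0.03, 0, 0, 0, 0, 0, -0.03, 0, 0, 0, 0]}}

```text
time_s: 84.25
eef_pos: [0.5693, -0.1355, 0.0786]
eef_rot: [0.273, 0.652, 0.653, -0.272]
wrist_force: [-1.5, 17.4, -2.9]
opening: -0.002
grasp_force: 8.2
```

Emit:
{"name": "move_arm", "arguments": {"plan": [0, 0.3, 0, 0, 0, 0, 0, 0.8, 0.3, 0, 0, 0, 0, 1.2, 0.9, 0, 0, 0, 0, 1.2, 1.5, 0, 0, 0, 0, 1.2, 2.05, 0.15, 0, 0, 0, 1.2, 2.05, 0.3, 0, 0, 0, 1.2, 2.05, 0.3, 0, 0]}}

```text
time_s: 85.12
eef_pos: [0.5705, -0.0812, 0.1862]
eef_rot: [0.176, 0.687, 0.683, -0.173]
wrist_force: [-0.9, -0.8, 0.0]
opening: 0.003
grasp_force: 0.0
```

```bash
python3 - <<'E'
from h import *
st();shot('wrist','w29')
def end(th,L,o=0.): return (.5695,-.1955+(.048+L*np.sin(th)+o*np.cos(th)),.1335+.016-L*np.cos(th)+o*np.sin(th))
for f in ('w25','w29'):
    print(f,[(th,[proj(f,end(th,*a))[1] for a in ((.064,.013),(.08,.01),(.092,.01))]) for th in (-.1,0,.15,.3)])
    g=cv2.cvtColor(cv2.imread(f'pics/{f}.png'),cv2.COLOR_BGR2GRAY)
    print('col',[ (r,int(g[r,310:322].mean())) for r in range(176,284,3)])
    m=(g[170:240,290:345]<62); print([ (170+r,(np.where(m[r])[0][[0,-1]]+290).tolist()) for r in range(0,70,3) if m[r].any()])
E
```

```text
{'time_s': 85.125, 'q': [-0.0822, 0.2668, 1.6832, -0.5369, 1.1982, 0.1245], 'eef_pos': [0.5705, -0.0812, 0.1862], 'eef_rot': [0.1759, 0.6871, 0.6834, -0.173], 'wrist_force': [-0.8687, -0.7784, 0.0377], 'opening': 0.0027, 'grasp_force': 0.0}
w25 [(-0.1, [np.float64(234.7), np.float64(224.3), np.float64(214.9)]), (0, [np.float64(229.2), np.float64(217.0), np.float64(206.4)]), (0.15, [np.float64(222.1), np.float64(207.1), np.float64(194.7)]), (0.3, [np.float64(216.4), np.float64(198.5), np.float64(184.3)])]
col [(176, 198), (179, 200), (182, 199), (185, 201), (188, 201), (191, 199), (194, 57), (197, 96), (200, 113), (203, 113), (206, 93), (209, 80), (212, 59), (215, 75), (218, 97), (221, 97), (224, 98), (227, 99), (230, 99), (233, 99), (236, 100), (239, 100), (242, 101), (245, 97), (248, 80), (251, 80), (254, 81), (257, 81), (260, 81), (263, 81), (266, 81), (269, 82), (272, 81), (275, 82), (278, 82), (281, 38)]
[(194, [312, 319]), (197, [305, 326]), (200, [301, 330]), (203, [300, 331]), (206, [300, 331]), (209, [301, 329]), (212, [306, 324])]
w29 [(-0.1, [np.float64(232.6), np.float64(222.6), np.float64(213.4)]), (0, [np.float64(227.1), np.float64(215.3), np.float64(205.0)]), (0.15, [np.float64(219.9), np.float64(205.3), np.float64(193.2)]), (0.3, [np.float64(214.2), np.float64(196.7), np.float64(182.8)])]
col [(176, 199), (179, 200), (182, 199), (185, 202), (188, 200), (191, 200), (194, 201), (197, 119), (200, 67), (203, 113), (206, 81), (209, 79), (212, 123), (215, 65), (218, 74), (221, 93), (224, 94), (227, 94), (230, 94), (233, 95), (236, 95), (239, 96), (242, 96), (245, 96), (248, 84), (251, 78), (254, 78), (257, 78), (260, 78), (263, 78), (266, 78), (269, 79), (272, 79), (275, 79), (278, 79), (281, 37)]
[(200, [308, 324]), (203, [302, 329]), (206, [301, 330]), (209, [299, 331]), (212, [300, 330]), (215, [305, 325])]
```

Arm a is at its stop: 17 N at tip radius 60 mm, mirroring b's 61 mm. I re-check cam_b with one more firm push.

Emit:
{"name": "move_arm", "arguments": {"plan": [0, 0, 0.9, 0.1, 0, 0, 0, 0, 1.8, 0.28, 0, 0, 0, -0.3, 2.5, 0.46, 0, 0, 0, -1.2, 2.6, 0.51, 0, 0, 0, -2.2, 2.6, 0.51, 0, 0, 0, -3.2, 2.6, 0.51, 0, 0, 0, -4.2, 2.6, 0.51, 0, 0, 0, -5.1, 2.6, 0.6, 0, 0, 0, -5.1, 2.2, 0.78, 0, 0, 0, -5.1, 1.4, 0.96, 0, 0]}}

```text
time_s: 86.42
eef_pos: [0.5699, -0.3344, 0.2531]
eef_rot: [-0.164, 0.689, 0.687, 0.162]
wrist_force: [0.6, -0.5, -0.9]
opening: -0.005
grasp_force: 0.0
```

```bash
python3 - <<'E'
from h import *
st(); Q=[-.2755,.6515,.651,.2755]
go((.5695,-.3355,.085),Q); go((.5695,-.270,.079),Q)
E
```

```text
{'time_s': 86.425, 'q': [-0.856, 0.5633, 1.1264, 0.3059, 1.8053, -0.8362], 'eef_pos': [0.5699, -0.3344, 0.2531], 'eef_rot': [-0.1642, 0.6886, 0.6874, 0.1624], 'wrist_force': [0.6299, -0.5254, -0.8632], 'opening': -0.0045, 'grasp_force': 0.0}
shift [-0.01 -0.02 -3.36] turn [ 0.334 -0.003 -0.   ]
shift [-0.01  1.29 -3.48] turn [ 0.334 -0.003 -0.   ]
```

Emit:
{"name": "move_arm", "arguments": {"plan": [0, 0, -0.8, 0.17, 0, 0, 0, 0, -1.7, 0.334, 0, 0, 0, 0, -2.6, 0.334, 0, 0, 0, 0, -3.3, 0.334, 0, 0, 0, 0.3, -3.45, 0.334, 0, 0, 0, 0.8, -3.48, 0.334, 0, 0, 0, 1.2, -3.48, 0.334, 0, 0, 0, 1.35, -3.48, 0.334, 0, 0, 0, 1.35, -3.48, 0.334, 0, 0]}}

```text
time_s: 87.55
eef_pos: [0.5689, -0.2659, 0.0784]
eef_rot: [-0.276, 0.652, 0.651, 0.273]
wrist_force: [0.5, -0.0, -0.1]
opening: 0.003
grasp_force: 0.0
```

Emit:
{"name": "move_arm", "arguments": {"plan": [0, 0.05, 0, 0, 0, 0, 0, 0.1, 0, 0, 0, 0, 0, 0.1, 0, 0, 0, 0]}}

```text
time_s: 87.92
eef_pos: [0.5694, -0.2639, 0.0791]
eef_rot: [-0.273, 0.653, 0.651, 0.273]
wrist_force: [0.2, -5.4, -2.4]
opening: 0.004
grasp_force: 2.5
```

Emit:
{"name": "move_arm", "arguments": {"plan": [0, 0.03, 0, 0, 0, 0, 0, 0.06, 0, 0, 0, 0, 0, 0.06, 0, 0, 0, 0]}}

```text
time_s: 88.3
eef_pos: [0.5695, -0.2611, 0.0792]
eef_rot: [-0.273, 0.653, 0.651, 0.274]
wrist_force: [0.3, -6.2, -2.7]
opening: -0.0
grasp_force: 2.8
```

Emit:
{"name": "move_arm", "arguments": {"plan": [0, 0.03, 0, 0, 0, 0, 0, 0.06, 0, 0, 0, 0, 0, 0.06, 0, 0, 0, 0]}}

```text
time_s: 88.68
eef_pos: [0.5695, -0.2585, 0.079]
eef_rot: [-0.273, 0.653, 0.651, 0.273]
wrist_force: [0.2, -7.7, -3.3]
opening: -0.0
grasp_force: 3.3
```

Emit:
{"name": "move_arm", "arguments": {"plan": [0, 0.03, 0, 0, 0, 0, 0, 0.06, 0, 0, 0, 0, 0, 0.06, 0, 0, 0, 0]}}

```text
time_s: 89.05
eef_pos: [0.5695, -0.2571, 0.0787]
eef_rot: [-0.271, 0.654, 0.651, 0.273]
wrist_force: [-0.0, -12.9, -5.3]
opening: -0.003
grasp_force: 5.5
```

Emit:
{"name": "move_arm", "arguments": {"plan": [0, 0.03, 0, 0, 0, 0, 0, 0.05, 0, 0, 0, 0, 0, 0.05, 0, 0, 0, 0]}}

```text
time_s: 89.42
eef_pos: [0.5696, -0.256, 0.0784]
eef_rot: [-0.27, 0.655, 0.651, 0.272]
wrist_force: [0.6, -16.3, -6.5]
opening: -0.001
grasp_force: 7.5
```

Emit:
{"name": "move_arm", "arguments": {"plan": [0, -0.3, 0, 0, 0, 0, 0, -0.9, 0.1, 0, 0, 0, 0, -1.2, 0.8, -0.1, 0, 0, 0, -1.2, 1.8, -0.28, 0, 0, 0, -1.2, 2.9, -0.46, 0, 0, 0, -1.1, 3.9, -0.64, 0, 0, 0, -0.9, 4.6, -0.8, 0, 0, 0, -0.9, 4.7, -0.8, 0, 0, 0, -0.9, 4.7, -0.8, 0, 0]}}

```text
time_s: 90.55
eef_pos: [0.5693, -0.2953, 0.3141]
eef_rot: [0.0, 0.707, 0.707, -0.001]
wrist_force: [0.7, -0.4, -0.9]
opening: -0.003
grasp_force: 0.0
```

```bash
python3 - <<'E'
from h import *
st();shot('wrist','w30');shot('top','t30');shot('scene','s30')
orange('w30',(.5695,-.1955,.2335),.2335); orange('w30',(.5695,-.1955,.2335),.2315); orange('s30',(.5695,-.1955,.2335),.2335)
# cam_b from above: end position of bar/ring along col 317
def end(th,s,L,o=0.,zz=.1335): return (.5695,-.1955+s*(.048+L*np.sin(th)+o*np.cos(th)),zz+.016-L*np.cos(th)+o*np.sin(th))
for f in ('s30','w30'):
  for th in (0,.15,.3,.5): print(f,th,[proj(f,end(th,-1,*a)) for a in ((.03,.003),(.064,.013),(.08,.01),(.092,.01))])
g=cv2.cvtColor(cv2.imread('pics/s30.png'),cv2.COLOR_BGR2GRAY); u,v=map(int,proj('s30',end(0,-1,.064,.013)))
print(u,v);print('\n'.join(f'{r} '+' '.join(f'{x:3d}' for x in g[r,u-24:u+25:2]) for r in range(v-26,v+20,2)))
E
```

```text
{'time_s': 90.55, 'q': [-0.6626, 0.2749, 1.3283, -0.0011, 1.5382, -0.6617], 'eef_pos': [0.5693, -0.2953, 0.3141], 'eef_rot': [0.0001, 0.7074, 0.7068, -0.0005], 'wrist_force': [0.6607, -0.435, -0.9134], 'opening': -0.0031, 'grasp_force': 0.0}
(317, 79) [ 286   49   65   63 3167] [317.9  80.2]
[[ 0.8597  0.5695 -0.1955]
 [ 0.8583  0.5695 -0.194 ]
 [ 0.8554  0.571  -0.1955]
 [ 0.8554  0.5695 -0.197 ]]
(317, 79) [ 286   49   65   63 3167] [317.9  80.2]
[[ 0.8753  0.5695 -0.1955]
 [ 0.8727  0.5695 -0.194 ]
 [ 0.8648  0.571  -0.1955]
 [ 0.8578  0.571  -0.194 ]]
(343, 200) [ 253  159  152  129 3493] [315.1 217.9]
[[ 0.134   0.5725 -0.188 ]
 [ 0.1328  0.568  -0.191 ]
 [ 0.1326  0.5695 -0.1895]
 [ 0.1326  0.571  -0.191 ]]
s30 0 [(np.float64(353.8), np.float64(256.4)), (np.float64(355.5), np.float64(271.2)), (np.float64(354.3), np.float64(276.1)), (np.float64(354.0), np.float64(280.2))]
s30 0.15 [(np.float64(355.0), np.float64(257.2)), (np.float64(357.9), np.float64(272.7)), (np.float64(357.3), np.float64(278.3)), (np.float64(357.5), np.float64(282.9))]
s30 0.3 [(np.float64(356.1), np.float64(
[... 2672 characters left out ...]
 160 162 162 160 144 122 145 176 163 169 203 173 148 143 125 116 132 139 142
279 137 142 148 152 155 160 161 161 160 159 143 112 191 205 174 180 205 192 149 153 151 152 147 146 149
281 122 136 146 151 157 159 158 159 154 144 116 109 193 184 148 174 181 200 164 148 153 152 148 142 142
283 112 111 120 127 138 140 137 132 128 130 128 121 158 163 168 104  97 182 168 148 149 151 149 144 137
285 132 134 132 133 133 135 138 142 145 152 157 184 196 201 182 127 115 178 164 150 150 149 152 148 136
287 154 144 147 152 155 156 158 159 158 168 193 203 203 204 200 190 185 198 165 150 153 151 148 146 136
289 198 184 175 172 170 170 176 182 192 199 203 202 202 201 202 202 203 192 150 148 151 151 143 140 139
```

In the scene view cam_b lies straight down the tube: bar at column 354.5, end at row 276, against a predicted 276 for 0 rad. cam_a's ring tip (row 199) fits 0 rad with the same arm geometry, and the breather is still centred. I hand in.

```bash
python3 - <<'E'
from h import *
print(ctrl.hand_in())
E
```

```text
the job is handed in; nothing more can be done
None
```

I handed in the job, but the reply gave no verdict. All nine balls are in the column, counted in a photo, and the three cups stood empty and upright on the tray when last seen. The coupling is home and centred, and both cam arms were pressed to their stops at 16–17 N, read as about 0 rad from images and contact positions, so not measured directly.

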